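# Check in a returned launcher game at the toy shop counter

## Robot

A 6-joint arm with a two-finger parallel gripper is mounted at the origin on the work surface. World frame = base frame: x ahead of the robot, y to its left, z up, the work surface at z = 0. Lengths are in m, angles in rad, forces in N, time in s.
With the tool pointing down it reaches from about 0.3 to 0.825 m from the base axis. Payload 5.4 kg.
Tool frame: the origin (TCP) lies between the finger pads; the fingertips stand 25 mm ahead of it and the grasp point (between the pads) lies 6 mm ahead of it (arm.tip_reach is the distance from the TCP to the fingertips, in m); z points along the fingers, y is the line along which they close (so a half turn about z gives the same grasp; the last joint's range is limited). The gripper opens to 92 mm and grips with 3 to 60 N. Pads are 20 mm wide; open, the fingers measure 128 mm over their backs; the gripper's body (75 mm by 189 mm) begins 69 mm behind the grasp point.
Start: joints at [0.892, 0.158, 1.597, -0, 1.386, -0.21], TCP at [0.26, 0.513, 0.24] pointing down, gripper open.
Joint ranges: [-2.91, 2.91], [-0.94, 2.29], [0.18, 2.7], [-1.29, 4.43], [0.17, 2.64], [-3, 3]. Speed limits (rad/s): [2.57, 2.57, 3.14, 3.14, 3.14, 3.14].

## Interface

Orientations are given as a rotation vector (axis times angle).
In Python, from bench import arm gives the robot as it stands.
- The arm moves only by the shell command python3 steer.py FILE [OPENING], which reads ROWS from the file FILE. ROWS is a JSON list of rows, 1 to 5 of them, each an object with the fields sx, sy, sz (the shift in m), drx, dry, drz (a rotation vector in rad); a field left out counts as zero; each row shifts and turns the commanded pose from where the row before left it, along the tool's axes as they then stand; what a row does not reach is not made up. A row lasts 1/10 s, in which the tool goes at most 0.05 m and 0.15 rad, less where a joint would pass 70% of its speed; a pose out of reach is approached as far as the arm can. OPENING is the finger opening in m, set as the command begins (- or left out keeps the last). The fingers move at their own pace and stop on an object; the grip force is fixed at half the most. Time passes only in rows, so rows that do not move let the fingers close. It prints the time, the measured TCP pose, the force, the opening and the grip force at its end. Input that does not fit is refused with a message, and nothing moves.
- arm.get_state(): the state, without advancing time (a new reading comes with each control period).
- arm.snapshot(name): name is "scene" or "top" or "wrist"; returns the picture (420x560x3 uint8, red, green, blue); there is no depth.
- arm.camera_model(name): a dict with "vfov" (degrees; the focal length in pixels is half the picture's height over the tangent of half this angle, whatever the lens; pixels are square), "cx", "cy" (the principal point, pixels), "camera_from_world" (4x4, takes a point from world to camera coordinates); the wrist camera has in their place "tool_from_camera" (4x4, takes a point from camera to tool coordinates, whose origin is the TCP and whose axes are the flange's). Camera axes: x right, y down, z forward; pixel columns grow to the right and rows downward; lengths in m; the calibration is good to about 2 mm. A picture is of the moment at which its call begins: read the wrist's pose just before it. camera_model takes no time and is no camera call.
- arm.job_done(): hands the job in; it is judged then, once.
The state is a dict: "time": time; "joints": joint angles; "qvel": joint speeds; "effort": joint torques, N m; "tcp_pos": TCP position; "tool_rot": TCP orientation; "wrist_force": force on the tool from outside, world axes, zero at the start; "moment": the same for the moment, N m; "grip_width": finger opening in m; "gripper_force": force on a finger pad.
Only numpy, scipy, OpenCV 4.12 (cv2) and the standard library are available. Lean on these libraries where they do the work, as an engineer would, in place of code of your own. Each camera call takes 0.05 s, during which the arm holds its last target. There are 200 camera calls.

## Task

Check in the returned game: its wooden picture tiles lie plain side up, so turn every one over (they can be pushed up against the sloping stop until they tip) and put them all in the wooden tray, picture side up and lying flat; stacking them is fine. Then test the spring launcher: pull the blue handle out until its pointer is on the yellow band, hold it there steadily for two seconds and let it go home, never pulling as far as the red band. Leave the orange toy car where it stands.

Things in the scene. Friction and masses are not known exactly. Their poses are not given: they have to be found in the camera images.
- tile_red: wooden picture tile 110 x 56 x 10 mm, 90 g, one large face bare wood, the other painted red with a picture. Origin: centre of the PICTURE face; z runs from picture face to plain face (z up: plain side up, origin 10 mm below the top; z down: picture up, origin on top), x along the length. Starts flat on the table, plain side up. May be absent.
- tile_blue: wooden picture tile 110 x 56 x 10 mm, 90 g, one large face bare wood, the other painted blue with a picture. Origin: centre of the PICTURE face; z runs from picture face to plain face (z up: plain side up, origin 10 mm below the top; z down: picture up, origin on top), x along the length. Starts flat on the table, plain side up. May be absent.
- tile_green: wooden picture tile 110 x 56 x 10 mm, 90 g, one large face bare wood, the other painted green with a picture. Origin: centre of the PICTURE face; z runs from picture face to plain face (z up: plain side up, origin 10 mm below the top; z down: picture up, origin on top), x along the length. Starts flat on the table, plain side up. May be absent.
- stop: fixed, slippery sloping stop, 130 mm wide (its y), facing the robot. Origin: middle of its front foot line on the table; x points into the stop, away from the robot. Its face rises at 40 degrees to 12 mm high, 55 degrees to 30 mm (yellow), 70 degrees to the top (blue). A tile pushed along x at its near end climbs it and stays leaning at about 60 degrees, foot near the origin.
- stop_top (a point): middle of the stop's top edge, 62 mm above the table and 39 mm behind its foot line; behind it nothing of the stop is higher than 62 mm, and it ends 70 mm behind the foot line. A leaning tile's top stands about 95 mm high, plain face to the robot; pulled from behind towards the robot past upright, it falls on its plain face before the stop.
- tray: fixed dark wooden tray with a blue lining, outside 140 x 90 x 32 mm (x, y, z), walls and floor 5 mm. Both long sides have a thumb notch in the middle, 60 mm long and open down to the floor, for the fingers. Origin at the centre of its underside, on the table; long side along its x.
- tray_floor (a point): centre of the tray's inner floor, 5 mm above the table (inside 130 x 80 mm, walls 27 mm high above it), axes as the tray's
- launcher: fixed red spring launcher on a pale base plate (270 x 70 x 8 mm; x -110 to 160). Origin on the table under the plate; its -x end, with the blue handle, points roughly to the robot. Red housing from x = 30 to 160 mm, 58 mm high. On the plate: black line where the pointer rests (x = -30), yellow band 8 mm wide at x = -75, red band from x = -90.
- rod (a joint): how far the launcher's rod is drawn out (along the launcher's -x), in m: 0 at rest, 0.045 with the pointer on the middle of the yellow band (0.041 to 0.049 is on the band), 0.060 at the red band, 0.078 the mechanical end. A spring pulls it home: 2.4 N at rest, 7.8 N at the yellow band; let go, it snaps home.
- rod_grip (a point): grip point in the blue upright handle plate, 67 mm above the table; axes as the launcher's. Plate 12 mm thick (x), 44 mm wide (y), top 90 mm above the table. At rest its back is 54 mm from the housing; between them runs the rod, its top 39 mm above the table. Moves with the rod.
- car: orange wooden toy car 90 x 50 x 50 mm, loose, origin under its middle; leave alone

How it is judged:
By the outcome, as a careful person would: the job done as asked, in the order asked, and still so for the second after the job is handed in, with the robot touching nothing.
Of tile_red, tile_blue, tile_green only 2 to 3 are there at a start; the rules pass over those that are not, and their reading is None.
At some moment in a run one of tile_red, tile_blue, tile_green may be knocked a few centimetres aside while the robot is not near it.
Once in a run the grip may slacken for a moment while it holds something.
It also fails if it takes over 210 s, if anything falls off the work surface, if the arm or the gripper's body presses on something with over 40 N, if the wrist force passes 120 N, or if a joint passes its speed limit or range.

## Working session

There is one attempt and no reset: what is moved stays moved. The work goes in short steps, Python scripts to look and compute and a shell command to move; the robot and the scene stay as the last step left them, time stands still between calls to the robot, and variables do not carry over. Pictures are saved under pics/ and viewed, at most 16 in all, crops included, and the job is handed in when it is done.

```bash
ls; mkdir -p pics; python3 - <<'E'
from bench import arm
import cv2,numpy as np
for n in("scene","top"):
    im=arm.snapshot(n); cv2.imwrite(f"pics/{n}0.png",im[:,:,::-1])
    m=arm.camera_model(n); print(n,{k:(np.round(v,4).tolist()) for k,v in m.items()})
print({k:np.round(v,4).tolist() for k,v in arm.camera_model("wrist").items()})
print(arm.get_state())
E
```

```text
bench.py
pics
steer.py
scene {'vfov': 48.0679, 'cx': 277.355, 'cy': 210.7231, 'camera_from_world': [[-0.8166, 0.5772, -0.0053, 0.4256], [0.3917, 0.5473, -0.7396, -0.1627], [-0.424, -0.606, -0.673, 1.4735], [0.0, 0.0, 0.0, 1.0]]}
top {'vfov': 45.8536, 'cx': 282.4799, 'cy': 209.5475, 'camera_from_world': [[0.0039, -1.0, -0.0016, -0.0021], [-0.9864, -0.0036, -0.1645, 0.5606], [0.1645, 0.0022, -0.9864, 1.1907], [0.0, 0.0, 0.0, 1.0]]}
{'vfov': 68.0483, 'cx': 282.3175, 'cy': 209.3053, 'tool_from_camera': [[-0.0017, -0.9594, -0.2821, 0.0802], [1.0, -0.0015, -0.001, -0.0003], [0.0005, -0.2821, 0.9594, -0.1438], [0.0, 0.0, 0.0, 1.0]]}
{'time': 0.1, 'joints': array([ 8.91912903e-01,  1.59006562e-01,  1.59809576e+00, -5.90783927e-06,
        1.38617910e+00, -2.10064984e-01]), 'qvel': array([-0.00053612, -0.00191713, -0.00204851,  0.00035356,  0.00087508,
       -0.00019539]), 'effort': array([ 1.78217038e-04, -3.86502314e+01, -3.22961926e+01,  7.02598924e-02,
        3.39005305e-02, -7.70671932e-05]), 'tcp_pos': array([0.25947432, 0.51254653, 0.23871108]), 'tool_rot': array([-7.29523390e-01, -3.05497385e+00,  2.39833833e-03]), 'wrist_force': array([0.23798203, 0.24778285, 0.37708051]), 'moment': array([ 0.04266326,  0.06031078, -0.05179934]), 'gripper_force': 0.0, 'grip_width': 0.09185732641619893}
```

View pics/top0.png

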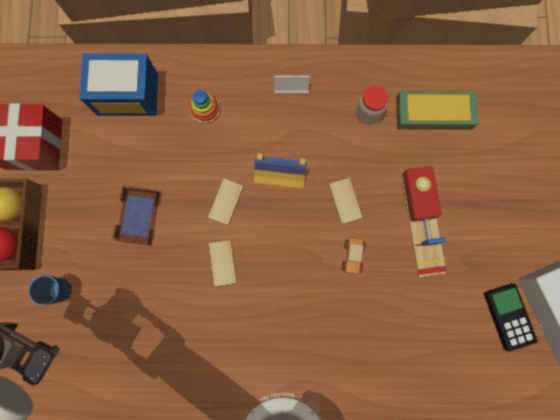

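View pics/scene0.png

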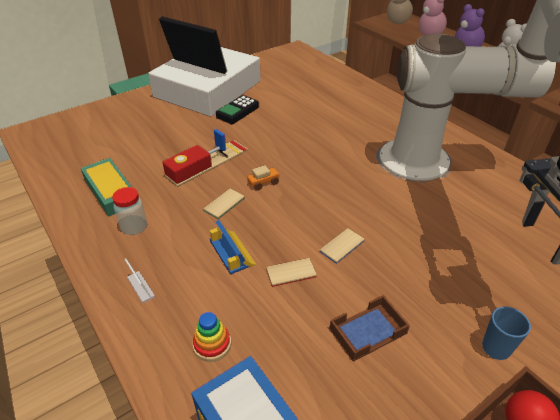

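```bash
cat > h.py <<'E'
from bench import arm
import cv2,numpy as np
from scipy.spatial.transform import Rotation as R
def snap(n,fn=None):
    s=arm.get_state(); im=arm.snapshot(n); m=arm.camera_model(n)
    if n=="wrist":
        T=np.eye(4);T[:3,:3]=R.from_rotvec(s["tool_rot"]).as_matrix();T[:3,3]=s["tcp_pos"]
        cw=np.linalg.inv(T@np.array(m["tool_from_camera"]))
    else: cw=np.array(m["camera_from_world"])
    if fn: cv2.imwrite("pics/"+fn,im[:,:,::-1])
    return im,(210/np.tan(np.radians(m["vfov"]/2)),m["cx"],m["cy"],cw)
def ray(c,uv,z):
    f,cx,cy,cw=c; uv=np.asarray(uv,float).reshape(-1,2)
    d=np.c_[(uv[:,0]-cx)/f,(uv[:,1]-cy)/f,np.ones(len(uv))]@cw[:3,:3]
    o=-cw[:3,:3].T@cw[:3,3]
    return (o+d*((z-o[2])/d[:,2])[:,None])[:,:2]
def proj(c,P):
    f,cx,cy,cw=c; q=np.asarray(P,float).reshape(-1,3)@cw[:3,:3].T+cw[:3,3]
    return np.c_[q[:,0]/q[:,2]*f+cx,q[:,1]/q[:,2]*f+cy]
def mask(im,lo,hi): return cv2.inRange(cv2.cvtColor(im,cv2.COLOR_RGB2HSV),lo,hi)
def blobs(c,msk,z,amin=60):
    """list of (centre, long side, short side, yaw deg of long side, pixel) on the plane z"""
    out=[]
    for k in cv2.findContours(msk,cv2.RETR_EXTERNAL,cv2.CHAIN_APPROX_NONE)[0]:
        if cv2.contourArea(k)<amin: continue
        P=ray(c,k,z)*1000
        (x,y),(w,h),a=cv2.minAreaRect(P.astype(np.float32))
        if w<h: w,h,a=h,w,a+90
        out.append((round(x,1),round(y,1),round(w),round(h),round((a+90)%180-90,1),k.reshape(-1,2).mean(0).round().tolist()))
    return out
def go(x,y,z,yaw=None):
    """print shift (tool axes after the turn) and turn about tool z; yaw = direction (deg) of the finger closing line"""
    s=arm.get_state(); M=R.from_rotvec(s["tool_rot"]).as_matrix(); t=0
    if yaw is not None:
        cur=np.degrees(np.arctan2(M[1,1],M[0,1])); d=(yaw-cur+90)%180-90
        t=-np.radians(d); alt=t-np.sign(t)*np.pi
        print("turn rz",round(t,3),"or",round(alt,3),"j6",round(s["joints"][5],2))
    M2=M@R.from_rotvec([0,0,t]).as_matrix()
    print("shift",np.round((np.array([x,y,z])-s["tcp_pos"])@M2,4),"tcp",s["tcp_pos"].round(4))
E
python3 - <<'E'
from h import *
im,c=snap("top")
hsv=cv2.cvtColor(im,cv2.COLOR_RGB2HSV)
for p in [(226,201),(345,200),(280,182),(280,160),(138,216),(423,207),(435,240)]: print(p,hsv[p[1],p[0]])
B=blobs(c,mask(im,(15,60,170),(30,140,255)),.01); 
for b in B: print(b)
print('stop yellow'); [print(b) for b in blobs(c,mask(im,(18,150,120),(32,255,255)),.02)]
print('blue'); [print(b) for b in blobs(c,mask(im,(105,80,50),(128,255,255)),.03)]
x=cv2.resize(im[140:290,110:290],None,fx=4,fy=4,interpolation=cv2.INTER_CUBIC); cv2.imwrite("pics/c1.png",x[:,:,::-1])
E
```

```text
(226, 201) [ 22  87 191]
(345, 200) [ 22  89 189]
(280, 182) [ 21 165 187]
(280, 160) [108 120 138]
(138, 216) [116  66 116]
(423, 207) [  3 189 163]
(435, 240) [111 138 161]
(427.8, -374.0, 67, 11, -82.1, [431.0, 264.0])
(458.9, -369.7, 68, 39, -82.4, [428.0, 253.0])
(458.5, -185.0, 45, 31, -5.8, [355.0, 252.0])
(430.8, 152.2, 109, 54, 8.9, [222.0, 263.0])
(509.4, -343.7, 55, 30, 5.7, [417.0, 232.0])
(519.8, -385.9, 47, 20, 8.6, [434.0, 228.0])
(636.3, -363.2, 26, 24, -89.8, [423.0, 183.0])
(588.5, 147.7, 108, 54, -20.1, [225.0, 201.0])
(591.8, -161.4, 108, 54, 16.5, [345.0, 200.0])
(1063.1, -707.5, 71, 10, 0.1, [543.0, 31.0])
(1104.0, 602.3, 43, 27, 4.5, [62.0, 17.0])
(1095.0, -556.8, 320, 61, -83.3, [491.0, 15.0])
(1095.1, -748.0, 122, 14, -5.0, [558.0, 19.0])
(1091.5, -731.3, 127, 12, -0.2, [550.0, 21.0])
(1138.7, -202.7, 50, 30, -89.8, [357.0, 5.0])
(1105.7, -73.3, 95, 17, -0.2, [310.0, 15.0])
(1089.7, 11.7, 129, 29, 5.7, [279.0, 18.0])
(1111.1, 276.2, 355, 32, -81.5, [185.0, 12.0])
(1090.3, 733.1, 123, 17, 5.2, [16.0, 20.0])
stop yellow
(580.8, 698.6, 84, 46, 5.6, [7.0, 203.0])
(634.1, -359.1, 35, 33, -2.3, [423.0, 184.0])
(645.2, 10.5, 130, 32, 83.3, [279.0, 179.0])
(840.6, -409.7, 161, 66, -89.8, [438.0, 107.0])
(847.1, 211.9, 57, 45, -66.1, [203.0, 105.0])
blue
(515.4, 371.7, 59, 30, 82.1, [134.0, 230.0])
(579.5, 361.1, 59, 24, 83.0, [141.0, 203.0])
(685.3, 6.9, 124, 22, 87.1, [280.0, 163.0])
(863.1, 218.3, 37, 33, 27.0, [200.0, 97.0])
(898.3, 434.1, 202, 168, -89.8, [118.0, 90.0])
```

```bash
python3 -c "
from h import *
go(.51,.08,.24,83.3)"
```

```text
(no output)
```

View pics/c1.png

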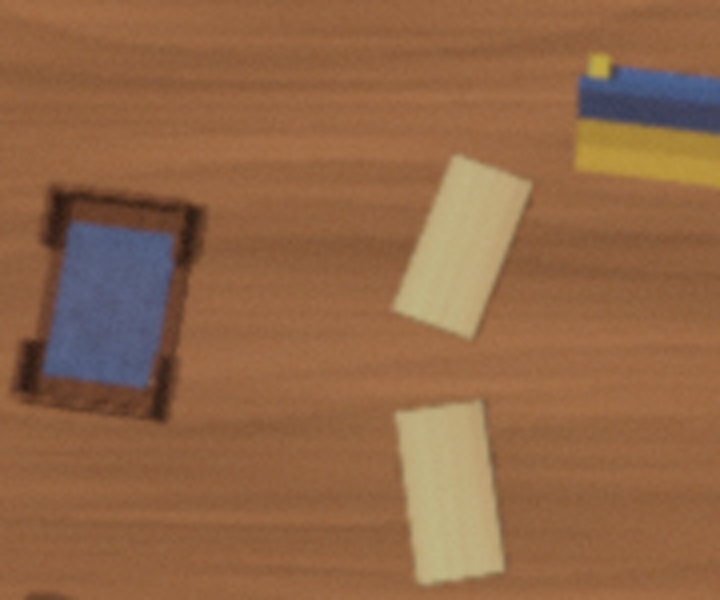

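The crop shows the tray (blue lining, centre about px 138,216), two plain-side-up tiles (about 226,201 and 222,262), and the yellow foot of the stop.

```bash
echo '[{"drz": -0.12},{"drz": -0.12},{"drz": -0.112},{"sx": -0.033,"sy": -0.044},{"sx": -0.033,"sy": -0.044}]' > mv.in && python3 steer.py mv.in; echo '[{"sx": -0.03,"sy": -0.04},{"sx": -0.03,"sy": -0.04},{"sx": -0.03,"sy": -0.04},{"sx": -0.03,"sy": -0.04},{"sx": -0.03,"sy": -0.04}]' > mv.in && python3 steer.py mv.in;echo '[{"sx": -0.03,"sy": -0.04},{"sx": -0.03,"sy": -0.04},{"sx": -0.03,"sy": -0.04},{"sx": -0.02,"sy": -0.03},{}]' > mv.in && python3 steer.py mv.in; python3 - <<'E'
from h import *
im,c=snap("wrist","w1.png")
print(arm.get_state()["tcp_pos"])
for b in blobs(c,mask(im,(15,60,150),(30,135,255)),.01,300): print(b)
k=blobs(c,mask(im,(18,140,100),(32,255,255)),.0,200); print('yel',k)
k=blobs(c,mask(im,(105,60,40),(128,255,255)),.005,200); print('blue',k)
E
```

```text
time: 0.65
tcp_pos: [0.3098, 0.4258, 0.2391]
tool_rot: [-0.178, -3.136, 0.001]
wrist_force: [1.0, 0.5, -0.0]
grip_width: 0.0919
gripper_force: 0.0
time: 1.15
tcp_pos: [0.4362, 0.2085, 0.2395]
tool_rot: [0.183, 3.136, 0.0]
wrist_force: [0.3, 0.9, 0.2]
grip_width: 0.0922
gripper_force: 0.0
time: 1.65
tcp_pos: [0.5288, 0.0448, 0.2392]
tool_rot: [0.192, 3.136, -0.002]
wrist_force: [0.3, 0.9, 0.4]
grip_width: 0.0919
gripper_force: 0.0
[0.52782254 0.04698498 0.23915678]
(586.4, -160.2, 103, 56, 17.0, [128.0, 244.0])
(586.6, 148.4, 109, 55, -20.0, [369.0, 218.0])
(453.7, -203.1, 48, 37, -7.1, [67.0, 149.0])
(429.7, 152.9, 109, 55, 8.9, [368.0, 86.0])
yel [(813.0, 312.4, 100, 19, 5.6, [487.0, 350.0]), (737.0, -284.8, 106, 22, -20.2, [78.0, 350.0]), (653.9, 8.4, 139, 44, 83.0, [269.0, 277.0])]
blue [(695.7, 2.2, 151, 43, 83.0, [268.0, 305.0]), (551.4, 356.9, 105, 48, 7.0, [544.0, 171.0])]
```

View pics/w1.png

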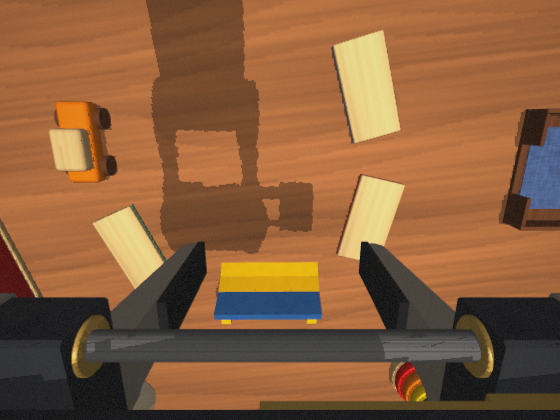

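The wrist view shows the stop (yellow foot line from px 221,263 to 319,262), the three tiles, the car at left and the tray at right.

```bash
python3 - <<'E'
from h import *
im,c=snap("wrist")
m=mask(im,(18,140,100),(32,255,255)); m[:, :200]=0; m[:,340:]=0; m[330:]=0
n,l,st,_=cv2.connectedComponentsWithStats(m); i=1+st[1:,4].argmax()
K=(l==i); ys,xs=np.where(K)
top=np.array([[u,np.where(K[:,u])[0].min()] for u in range(xs.min()+3,xs.max()-2)])
P=ray(c,top-[0,.5],0); q=np.polyfit(P[:,1],P[:,0],1); print('foot line px',top[0],top[-1],'ends',P[0],P[-1],'mid',(P[0]+P[-1])/2,'yaw x axis',-np.degrees(np.arctan(q[0])))
it,ct=snap("top")
K=mask(it,(18,150,120),(32,255,255)); K[:170]=0; K[:,:240]=0;K[:,330:]=0
ys,xs=np.where(K); t=np.array([[u,np.where(K[:,u])[0].max()] for u in range(xs.min()+2,xs.max()-1)])
P=ray(ct,t+[0,.5],0); print('top foot',(P[0]+P[-1])/2,-np.degrees(np.arctan(np.polyfit(P[:,1],P[:,0],1)[0])))
# tray lining from top view, floor at 5 mm; and rim of the tray at 32
K=mask(it,(108,40,60),(128,255,255)); K[:,:100]=0;K[:,180:]=0;K[:180]=0;K[260:]=0
print(blobs(ct,K,.005,20))
K=mask(it,(0,0,0),(180,255,75)); K[:,:100]=0;K[:,180:]=0;K[:180]=0;K[260:]=0
p=np.argwhere(K)[:,::-1]; print(len(p),p.min(0),p.max(0)); print(cv2.minAreaRect((ray(ct,p,.032)*1000).astype(np.float32)))
go(.5866,.1484,.12,70)
E
```

```text
foot line px [219 267] [313 263] ends [ 0.62928407 -0.05243747] [0.63883994 0.07465335] mid [0.634062   0.01110794] yaw x axis -5.954811950383783
top foot [ 0.62804378 -0.04399881] -8.103699275290316
[(550.2, 374.0, 99, 69, -7.0, [137.0, 216.0])]
256 [115 188] [159 244]
((546.9619750976562, 367.3580627441406), (93.70732116699219, 134.41285705566406), 82.15319061279297)
turn rz 0.232 or -2.909 j6 -1.59
shift [-0.0222  0.1136  0.1192] tcp [0.527  0.0492 0.2392]
```

```bash
echo '[{"drz": 0.116},{"drz": 0.116},{"sx": -0.011,"sy": 0.038,"sz": 0.03},{"sx": -0.011,"sy": 0.038,"sz": 0.03},{"sy": 0.038,"sz": 0.03}]' > mv.in && python3 steer.py mv.in 0.085; echo '[{"sz": 0.02},{},{}]' > mv.in && python3 steer.py mv.in; python3 -c "
from h import *
ray
im,c=snap('top'); print(ray(c,[[254,182.5],[305.6,187]],0))
go(.5875,.148,.028,70)"
```

```text
time: 2.3
tcp_pos: [0.5876, 0.1508, 0.1491]
tool_rot: [0.543, 3.093, 0.001]
wrist_force: [1.5, -0.6, 0.3]
grip_width: 0.0851
gripper_force: 0.0
time: 2.6
tcp_pos: [0.5865, 0.1492, 0.13]
tool_rot: [-0.543, -3.094, 0.0]
wrist_force: [0.4, 0.8, 0.5]
grip_width: 0.085
gripper_force: 0.0
[[ 0.63961889  0.07474605]
 [ 0.6281004  -0.05989565]]
turn rz 0.001 or -3.141 j6 -1.17
shift [-1.000e-04 -7.000e-04  1.032e-01] tcp [0.5874 0.1487 0.1312]
```

```bash
echo '[{"sz": 0.03},{"sz": 0.03},{"sz": 0.03},{"sz": 0.011},{}]' > mv.in && python3 steer.py mv.in; echo '[{},{},{},{}]' > mv.in && python3 steer.py mv.in 0.04; echo '[{"sz": -0.02},{"sz": -0.03},{}]' > mv.in && python3 steer.py mv.in;  python3 -c "
from h import *
go(.557,.018,.028,83.5)"
```

```text
time: 3.15
tcp_pos: [0.5867, 0.1479, 0.0285]
tool_rot: [-0.546, -3.093, 0.0]
wrist_force: [0.4, 0.2, 0.2]
grip_width: 0.0853
gripper_force: 0.0
time: 3.55
tcp_pos: [0.588, 0.1483, 0.0298]
tool_rot: [0.545, 3.092, 0.001]
wrist_force: [0.3, 0.1, 5.4]
grip_width: 0.0555
gripper_force: 30.2
time: 3.85
tcp_pos: [0.5904, 0.1484, 0.0832]
tool_rot: [0.544, 3.086, 0.003]
wrist_force: [1.3, 0.9, -1.0]
grip_width: 0.0553
gripper_force: 30.0
turn rz -0.235 or 2.906 j6 -1.17
shift [ 0.0189 -0.1335  0.0548] tcp [0.5904 0.1484 0.0832]
```

```bash
echo '[{"drz": -0.118},{"drz": -0.118},{"sx": 0.005,"sy": -0.033},{"sx": 0.005,"sy": -0.033},{"sx": 0.005,"sy": -0.033}]' > mv.in && python3 steer.py mv.in; echo '[{"sx": 0.004,"sy": -0.034},{"sz": 0.03},{"sz": 0.018},{},{}]' > mv.in && python3 steer.py mv.in;  python3 -c "
from h import *
go(.557,.018,.028,83.5)"
```

```text
time: 4.35
tcp_pos: [0.5602, 0.0507, 0.0777]
tool_rot: [-0.176, -3.136, 0.0]
wrist_force: [1.3, -0.6, -0.5]
grip_width: 0.0557
gripper_force: 30.0
time: 4.85
tcp_pos: [0.5527, 0.0183, 0.0298]
tool_rot: [-0.177, -3.135, -0.0]
wrist_force: [-0.7, 0.3, -0.3]
grip_width: 0.0555
gripper_force: 30.0
turn rz 0.001 or -3.141 j6 -1.64
shift [-0.0043  0.0002  0.0018] tcp [0.5527 0.0183 0.0298]
```

```bash
echo '[{},{"sz": -0.03},{"sz": -0.02},{"sx": 0.037},{"sx": 0.037}]' > mv.in && python3 steer.py mv.in 0.075;echo '[{},{},{"sz": 0.02},{"sz": 0.031},{}]' > mv.in && python3 steer.py mv.in 0.03; echo '[{"sx": -0.015},{"sx": -0.015},{"sx": -0.015},{"sx": -0.015},{"sx": -0.01}]' > mv.in && python3 steer.py mv.in;python3 -c "
from h import *
print(arm.get_state()['tcp_pos'])
snap('scene','s2.png')
im=cv2.imread('pics/s2.png')[170:320,160:360]; cv2.imwrite('pics/s2c.png',cv2.resize(im,None,fx=3,fy=3))"
```

```text
time: 5.35
tcp_pos: [0.4805, 0.0264, 0.0822]
tool_rot: [0.176, 3.133, -0.001]
wrist_force: [-0.5, 0.1, 0.6]
grip_width: 0.075
gripper_force: 0.0
time: 5.85
tcp_pos: [0.4783, 0.0268, 0.027]
tool_rot: [-0.177, -3.131, -0.001]
wrist_force: [-1.1, 0.6, -0.6]
grip_width: 0.0369
gripper_force: 0.0
time: 6.35
tcp_pos: [0.5514, 0.0183, 0.0309]
tool_rot: [0.177, 3.135, -0.0]
wrist_force: [-1.6, 0.5, -1.0]
grip_width: 0.0298
gripper_force: 0.5
[0.55136068 0.01833652 0.03093595]
```

View pics/s2c.png

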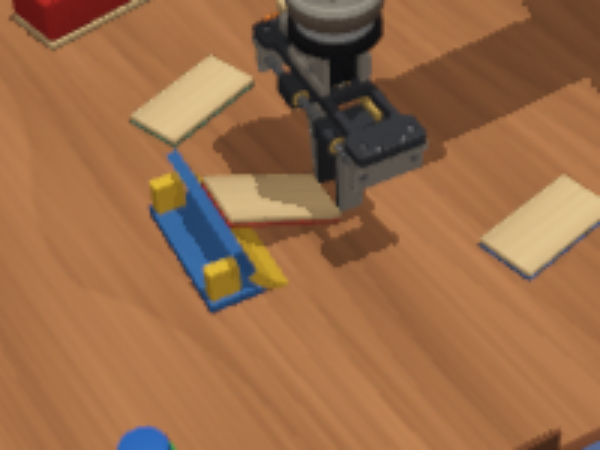

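The crop shows the red tile climbing the stop, squarely pushed (its edge at about px 270,222). Keep pushing.

```bash
echo '[{"sx": -0.012,"sz": 0.002},{"sx": -0.012},{"sx": -0.012},{"sx": -0.012},{"sx": -0.006}]' > mv.in && python3 steer.py mv.in;echo '[{"sx": -0.005},{"sx": -0.005},{}]' > mv.in && python3 steer.py mv.in; python3 -c "
from h import *
print(arm.get_state()['tcp_pos'])
snap('scene','s3.png')
im=cv2.imread('pics/s3.png')[170:320,160:360]; cv2.imwrite('pics/s3c.png',cv2.resize(im,None,fx=3,fy=3))"
```

```text
time: 6.9
tcp_pos: [0.6043, 0.0123, 0.0285]
tool_rot: [0.177, 3.135, -0.0]
wrist_force: [-0.5, 0.5, -0.5]
grip_width: 0.0299
gripper_force: 0.3
time: 7.2
tcp_pos: [0.6134, 0.0114, 0.0278]
tool_rot: [0.177, 3.136, -0.0]
wrist_force: [-0.2, 0.1, -0.7]
grip_width: 0.0301
gripper_force: 0.0
[0.61342341 0.01136201 0.02784623]
```

View pics/s3c.png

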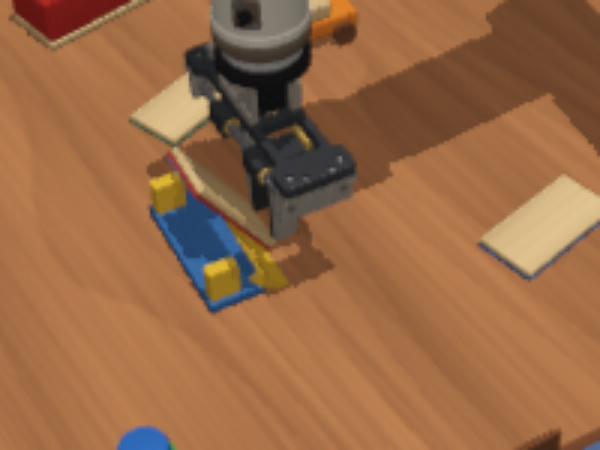

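```bash
echo '[{"sx": -0.004},{"sx": 0.005},{"sx": 0.01},{"sx": 0.025},{"sz": -0.05}]' > mv.in && python3 steer.py mv.in;echo '[{"sz": -0.05},{"sz": -0.04},{"sx": -0.03},{"sx": -0.04},{"sx": -0.04}]' > mv.in && python3 steer.py mv.in;echo '[{"sx": -0.04},{},{}]' > mv.in && python3 steer.py mv.in; python3 -c "
from h import *
print(arm.get_state()['tcp_pos'])
snap('scene','s4.png');snap('wrist','w4.png')
im=cv2.imread('pics/s4.png')[120:320,160:360]; cv2.imwrite('pics/s4c.png',np.hstack([cv2.resize(im,(420,420)),cv2.resize(cv2.imread('pics/w4.png'),(380,420))]))"
```

```text
time: 7.75
tcp_pos: [0.5669, 0.0174, 0.0692]
tool_rot: [-0.176, -3.116, -0.004]
wrist_force: [-1.0, 0.4, -0.8]
grip_width: 0.0298
gripper_force: 0.0
time: 8.25
tcp_pos: [0.6879, 0.003, 0.1687]
tool_rot: [0.177, 3.134, -0.0]
wrist_force: [-0.1, -0.6, 1.2]
grip_width: 0.03
gripper_force: 0.0
time: 8.55
tcp_pos: [0.726, -0.0014, 0.1665]
tool_rot: [-0.177, -3.135, -0.0]
wrist_force: [-0.8, -0.3, 0.4]
grip_width: 0.0298
gripper_force: 0.0
[ 0.7260067  -0.00142533  0.16645944]
```

View pics/s4c.png

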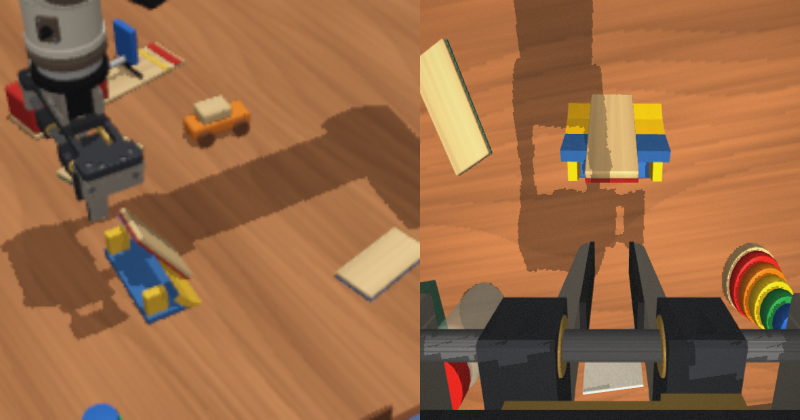

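The red tile leans centred on the stop, fingers behind it. Now lower and pull.

```bash
echo '[{"sz": 0.03},{"sz": 0.032},{},{"sx": 0.01},{"sx": 0.01}]' > mv.in && python3 steer.py mv.in;echo '[{"sx": 0.015},{"sx": 0.015},{"sx": 0.015},{"sx": 0.015},{"sx": 0.015}]' > mv.in && python3 steer.py mv.in;echo '[{"sx": 0.015},{"sx": 0.01},{},{},{}]' > mv.in && python3 steer.py mv.in; python3 -c "
from h import *
print(arm.get_state()['tcp_pos'])
im,c=snap('top')
K=mask(im,(170,100,60),(180,255,255))|mask(im,(0,140,100),(5,255,255)); K[:,:210]=0;K[:,330:]=0;K[:160]=0;K[250:]=0
print(blobs(c,K,.01,40))
snap('scene','s5.png')
im=cv2.imread('pics/s5.png')[120:320,160:360]; cv2.imwrite('pics/s5c.png',cv2.resize(im,(420,420)))"
```

```text
time: 9.15
tcp_pos: [0.7062, 0.0009, 0.1079]
tool_rot: [0.177, 3.134, -0.0]
wrist_force: [-0.1, 0.5, 0.8]
grip_width: 0.03
gripper_force: 0.0
time: 9.65
tcp_pos: [0.6315, 0.0094, 0.1083]
tool_rot: [0.177, 3.134, -0.001]
wrist_force: [0.3, 0.9, -1.1]
grip_width: 0.03
gripper_force: 0.0
time: 10.15
tcp_pos: [0.6078, 0.012, 0.1067]
tool_rot: [0.177, 3.135, -0.0]
wrist_force: [-0.2, 0.0, 0.9]
grip_width: 0.0301
gripper_force: 0.0
[0.60775316 0.01195564 0.10672383]
[]
```

View pics/s5c.png

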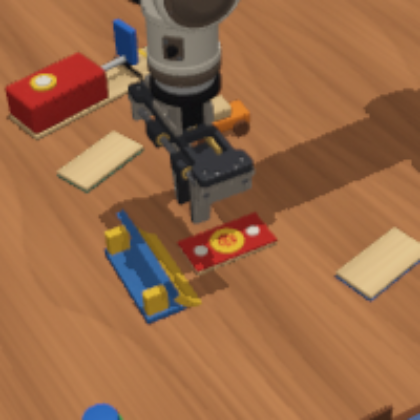

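The red tile lies picture side up in front of the stop.

```bash
cat >> h.py <<'E'
def find(c,im,col,z=.01,amin=1500):
    """painted tile of colour col on plane z: red, blue or green"""
    lohi={"red":[((168,110,60),(180,255,255)),((0,170,90),(6,255,255))],"blue":[((98,110,50),(125,255,255))],"green":[((45,60,40),(90,255,255))]}[col]
    K=sum(mask(im,*r) for r in lohi).astype(np.uint8); K=cv2.morphologyEx(K,cv2.MORPH_CLOSE,np.ones((5,5)))
    return [b for b in blobs(c,K,z,amin) if 85<b[2]<135 and 35<b[3]<75]
E
echo '[{"sx": 0.01,"sz": -0.04},{"sx": 0.01,"sz": -0.05},{"sx": 0.01},{},{}]' > mv.in && python3 steer.py mv.in 0.08; python3 - <<'E'
from h import *
im,c=snap("wrist"); B=find(c,im,"red"); print(B)
print([b for b in blobs(c,mask(im,(15,60,140),(30,135,255)),.01,300)])
if B: b=B[0]; go(b[0]/1e3,b[1]/1e3,.0275,(b[4]+90)%180)
E
```

```text
time: 10.75
tcp_pos: [0.5769, 0.0155, 0.1935]
tool_rot: [-0.177, -3.135, -0.0]
wrist_force: [0.1, -0.3, 0.2]
grip_width: 0.0677
gripper_force: 0.0
[(563.5, 16.9, 109, 56, -6.7, [283.0, 180.0])]
[(612.7, -210.6, 109, 56, 17.1, [88.0, 246.0]), (447.9, -202.9, 49, 38, -6.9, [49.0, 93.0]), (441.7, 154.3, 86, 55, 8.8, [411.0, 43.0])]
turn rz 0.004 or -3.138 j6 -1.64
shift [ 0.0129 -0.0002  0.1655] tcp [0.5768 0.0155 0.193 ]
```

```bash
echo '[{"sx": 0.013,"sz": 0.04},{"sz": 0.045},{"sz": 0.045},{"sz": 0.035},{}]' > mv.in && python3 steer.py mv.in; echo '[{},{},{}]' > mv.in && python3 steer.py mv.in 0.04; echo '[{"sz": -0.03},{"sz": -0.04},{}]' > mv.in && python3 steer.py mv.in;  python3 -c "
from h import *
it,ct=snap('top')
K=mask(it,(105,40,60),(128,255,255)); K[:,:100]=0;K[:,180:]=0;K[:180]=0;K[260:]=0
K=cv2.morphologyEx(K,cv2.MORPH_CLOSE,np.ones((5,5)));print(blobs(ct,K,.005,20))
go(.548,.368,.1,83)"
```

```text
time: 11.3
tcp_pos: [0.5647, 0.0167, 0.0274]
tool_rot: [-0.177, -3.135, -0.0]
wrist_force: [0.1, -0.6, -0.1]
grip_width: 0.0801
gripper_force: 0.0
time: 11.6
tcp_pos: [0.5639, 0.017, 0.029]
tool_rot: [-0.177, -3.135, -0.0]
wrist_force: [-0.5, -0.2, 0.8]
grip_width: 0.0582
gripper_force: 0.0
time: 11.9
tcp_pos: [0.5683, 0.0163, 0.1052]
tool_rot: [0.176, 3.126, -0.002]
wrist_force: [0.6, -0.4, -1.1]
grip_width: 0.0549
gripper_force: 30.0
[(550.1, 374.0, 98, 68, -7.3, [137.0, 216.0])]
turn rz 0.009 or -3.132 j6 -1.64
shift [0.0613 0.3466 0.002 ] tcp [0.5666 0.0166 0.1025]
```

```bash
echo '[{"sz": 0.03},{"sz": 0.04},{"sz": 0.003},{}]' > mv.in && python3 steer.py mv.in;  echo '[{},{}]' > mv.in && python3 steer.py mv.in 0.075; echo '[{},{},{},{},{}]' > mv.in && python3 steer.py mv.in 0.04; echo '[{"sz": -0.03},{"sz": -0.05},{"sz": -0.05},{"sx": 0.013,"sy": 0.04,"sz": -0.02},{"sx": 0.013,"sy": 0.04}]' > mv.in && python3 steer.py mv.in; echo '[{"sx": 0.013,"sy": 0.04},{"sx": 0.011,"sy": 0.04},{"sx": 0.011,"sy": 0.04},{},{}]' > mv.in && python3 steer.py mv.in; python3 - <<'E'
from h import *
im,c=snap("wrist","w6.png")
print(arm.get_state()["tcp_pos"],find(c,im,'red',.17))
E
```

```text
time: 12.35
tcp_pos: [0.5642, 0.0169, 0.0254]
tool_rot: [-0.177, -3.136, -0.0]
wrist_force: [-0.1, -0.1, 0.4]
grip_width: 0.0556
gripper_force: 30.9
time: 12.55
tcp_pos: [0.5633, 0.0171, 0.0256]
tool_rot: [-0.177, -3.134, -0.0]
wrist_force: [-0.1, -0.5, -0.1]
grip_width: 0.0694
gripper_force: 0.0
time: 13.05
tcp_pos: [0.5643, 0.0169, 0.0265]
tool_rot: [-0.177, -3.136, -0.0]
wrist_force: [-0.7, -0.1, -1.0]
grip_width: 0.0558
gripper_force: 30.0
time: 13.55
tcp_pos: [0.5505, 0.0995, 0.1818]
tool_rot: [0.181, 3.127, 0.0]
wrist_force: [1.4, 0.3, -1.0]
grip_width: 0.0556
gripper_force: 30.0
time: 14.05
tcp_pos: [0.526, 0.2229, 0.1765]
tool_rot: [-0.174, -3.137, 0.001]
wrist_force: [-0.6, -0.5, -0.7]
grip_width: 0.0556
gripper_force: 30.0
[0.52630306 0.22204038 0.17647694] [(516.0, 223.6, 89, 52, -6.7, [282.0, 251.0])]
```

View pics/w6.png

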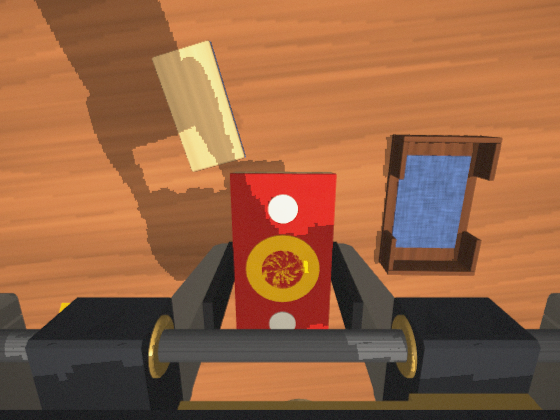

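The red tile is held centred; the tray lies to the right with its lining at about px 395–470 × 155–248.

```bash
python3 - <<'E'
from h import *
im,c=snap("wrist")
K=mask(im,(105,60,60),(128,255,255));K[:,:350]=0;K[300:]=0
K=cv2.morphologyEx(K,cv2.MORPH_CLOSE,np.ones((5,5)));b=blobs(c,K,.005,2000);print(b)
P=ray(c,[[391,136],[500,137],[476,273],[386,272]],.032)*1000; print(P.round(), P.mean(0))
p=proj(c,[[.547+R_[0],.370+R_[1],.032] for R_ in [(-.078,-.036),(-.067,.053),(.072,.036),(.061,-.053)]]);print(p.round())
go(.549,.371,.09,83)
E
```

```text
[(548.7, 374.6, 99, 70, -7.3, [431.0, 200.0])]
[[473. 326.]
 [485. 424.]
 [621. 411.]
 [609. 319.]] [547.16353972 370.10629661]
[[399. 130.]
 [499. 131.]
 [471. 272.]
 [384. 271.]]
turn rz 0.009 or -3.133 j6 -1.27
shift [-0.0041  0.1511  0.0864] tcp [0.5265 0.2215 0.1765]
```

```bash
echo '[{"sx": -0.001,"sy": 0.038,"sz": 0.02},{"sx": -0.001,"sy": 0.038,"sz": 0.02},{"sx": -0.001,"sy": 0.038,"sz": 0.02},{"sy": 0.038,"sz": 0.02},{}]' > mv.in && python3 steer.py mv.in; python3 -c "
from h import *
go(.548,.372,.033,83)"
```

```text
time: 14.65
tcp_pos: [0.5446, 0.3744, 0.092]
tool_rot: [-0.175, -3.131, 0.003]
wrist_force: [-0.5, -1.2, -1.8]
grip_width: 0.0557
gripper_force: 30.0
turn rz 0.011 or -3.131 j6 -1.04
shift [-0.0041 -0.0018  0.059 ] tcp [0.5446 0.3744 0.092 ]
```

Then open to 70 mm (fingers in the notches) and go on to the next tile at (0.430, 0.1525).

```bash
echo '[{"sx": -0.003,"sy": -0.002,"sz": 0.03},{"sz": 0.015},{"sz": 0.012},{},{}]' > mv.in && python3 steer.py mv.in; echo '[{},{},{},{"sz": -0.04},{"sz": -0.05}]' > mv.in && python3 steer.py mv.in 0.07;  echo '[{"sz": -0.05},{"sx": 0.02,"sy": -0.03,"sz": -0.01},{"sx": 0.02,"sy": -0.03},{},{}]' > mv.in && python3 steer.py mv.in 0.08; python3 -c "
from h import *
im,c=snap('wrist','w7.png'); print(find(c,im,'red',.015)); print(blobs(c,mask(im,(15,60,140),(30,135,255)),.01,800))
go(.43,.1525,.12,98.9)"
```

```text
time: 15.15
tcp_pos: [0.5497, 0.3705, 0.0403]
tool_rot: [0.178, 3.136, 0.0]
wrist_force: [0.9, -0.6, -0.3]
grip_width: 0.0552
gripper_force: 30.0
time: 15.65
tcp_pos: [0.547, 0.37, 0.1278]
tool_rot: [-0.177, -3.131, 0.005]
wrist_force: [0.5, 1.1, 0.1]
grip_width: 0.07
gripper_force: 0.0
time: 16.15
tcp_pos: [0.5025, 0.3157, 0.1899]
tool_rot: [0.178, 3.136, 0.001]
wrist_force: [0.3, -0.2, 0.6]
grip_width: 0.08
gripper_force: 0.0
[(552.2, 369.8, 110, 56, -7.3, [336.0, 232.0])]
[(429.2, 155.2, 109, 56, 9.0, [117.0, 141.0])]
turn rz -0.268 or 2.873 j6 -1.1
shift [ 0.0977 -0.1504  0.07  ] tcp [0.5032 0.3161 0.1902]
```

View pics/w7.png

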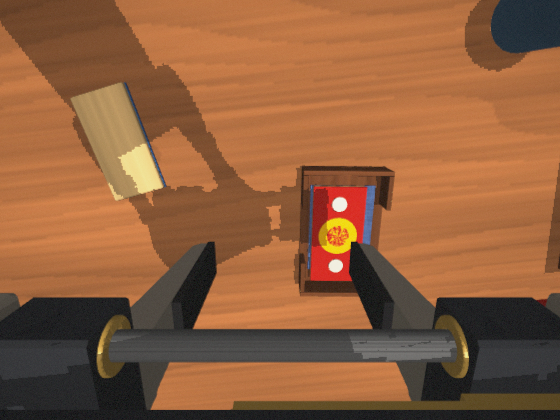

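The red tile lies flat in the tray, picture up (px 336,232); the next tile (blue edge) is at px 117,141.

```bash
echo '[{"drz": -0.134},{"drz": -0.134},{"sx": 0.025,"sy": -0.037},{"sx": 0.025,"sy": -0.037},{"sx": 0.025,"sy": -0.037}]' > mv.in && python3 steer.py mv.in; echo '[{"sx": 0.023,"sy": -0.038},{"sz": 0.04},{"sz": 0.04},{},{}]' > mv.in && python3 steer.py mv.in; python3 -c "
from h import *
go(.4297,.1538,.0275,99)"
```

```text
time: 16.7
tcp_pos: [0.4463, 0.1941, 0.19]
tool_rot: [-0.246, 3.131, -0.0]
wrist_force: [0.8, 0.2, 0.2]
grip_width: 0.0796
gripper_force: 0.0
time: 17.2
tcp_pos: [0.4296, 0.1538, 0.1102]
tool_rot: [0.244, -3.132, -0.0]
wrist_force: [-0.2, -0.5, 0.5]
grip_width: 0.08
gripper_force: 0.0
turn rz -0.001 or 3.14 j6 -1.65
shift [-0.0002  0.      0.0827] tcp [0.4296 0.1538 0.1102]
```

```bash
echo '[{"sz": 0.04},{"sz": 0.03},{"sz": 0.013},{}]' > mv.in && python3 steer.py mv.in;  echo '[{},{},{},{},{}]' > mv.in && python3 steer.py mv.in 0.04; echo '[{"sz": -0.02},{"sz": -0.03},{},{"drz": 0.135},{"drz": 0.135}]' > mv.in && python3 steer.py mv.in;  python3 -c "
from h import *
go(.557,.018,.0275,83.4)"
```

```text
time: 17.6
tcp_pos: [0.43, 0.1538, 0.0272]
tool_rot: [-0.244, 3.131, 0.0]
wrist_force: [0.0, -1.4, -0.2]
grip_width: 0.0801
gripper_force: 0.0
time: 18.1
tcp_pos: [0.4298, 0.1536, 0.0278]
tool_rot: [-0.243, 3.13, 0.0]
wrist_force: [-1.0, 0.2, 6.4]
grip_width: 0.0559
gripper_force: 30.0
time: 18.6
tcp_pos: [0.4283, 0.1533, 0.0759]
tool_rot: [-0.189, -3.135, 0.0]
wrist_force: [-0.7, 0.3, -1.3]
grip_width: 0.0552
gripper_force: 30.0
turn rz -0.005 or 3.136 j6 -1.37
shift [-0.1434 -0.1197  0.0483] tcp [0.4283 0.1533 0.0759]
```

```bash
echo '[{"sx": -0.035,"sy": -0.03},{"sx": -0.036,"sy": -0.03},{"sx": -0.036,"sy": -0.03},{"sx": -0.036,"sy": -0.03},{}]' > mv.in && python3 steer.py mv.in; echo '[{"sz": 0.03},{"sz": 0.017},{},{}]' > mv.in && python3 steer.py mv.in;  python3 -c "
from h import *
go(.557,.018,.0275,83.4)"
```

```text
time: 19.1
tcp_pos: [0.5604, 0.0136, 0.0762]
tool_rot: [0.187, 3.133, -0.002]
wrist_force: [-2.0, 0.3, -0.7]
grip_width: 0.0559
gripper_force: 30.0
time: 19.5
tcp_pos: [0.5559, 0.0184, 0.0285]
tool_rot: [-0.18, -3.134, -0.001]
wrist_force: [-0.5, 0.1, -1.2]
grip_width: 0.0558
gripper_force: 30.0
turn rz 0.001 or -3.141 j6 -1.64
shift [-0.0011 -0.0003  0.001 ] tcp [0.5559 0.0184 0.0285]
```

```bash
echo '[{},{},{"sz": -0.03},{"sz": -0.02},{"sx": 0.038}]' > mv.in && python3 steer.py mv.in 0.075;echo '[{"sx": 0.038},{},{},{"sz": 0.02},{"sz": 0.031}]' > mv.in && python3 steer.py mv.in 0.03; echo '[{},{"sx": -0.015},{"sx": -0.015},{"sx": -0.015},{"sx": -0.015}]' > mv.in && python3 steer.py mv.in;echo '[{"sx": -0.015,"sz": 0.002},{"sx": -0.012},{"sx": -0.012},{"sx": -0.012},{"sx": -0.01}]' > mv.in && python3 steer.py mv.in;echo '[{"sx": -0.006},{"sx": -0.006},{},{}]' > mv.in && python3 steer.py mv.in; python3 -c "
from h import *
go(.617,.0112,.0275,83.4)"
```

```text
time: 20.0
tcp_pos: [0.5255, 0.0208, 0.0847]
tool_rot: [0.18, 3.124, -0.003]
wrist_force: [0.3, 0.2, 0.2]
grip_width: 0.0752
gripper_force: 0.0
time: 20.5
tcp_pos: [0.4862, 0.0257, 0.0309]
tool_rot: [0.18, 3.128, -0.002]
wrist_force: [0.6, 0.5, -0.8]
grip_width: 0.0373
gripper_force: 0.0
time: 21.0
tcp_pos: [0.5427, 0.0195, 0.0299]
tool_rot: [-0.18, -3.136, 0.0]
wrist_force: [-9.4, 1.5, -0.8]
grip_width: 0.03
gripper_force: 4.9
time: 21.5
tcp_pos: [0.6037, 0.0124, 0.028]
tool_rot: [0.18, 3.135, -0.0]
wrist_force: [-0.5, -0.2, -0.4]
grip_width: 0.0303
gripper_force: 0.3
time: 21.9
tcp_pos: [0.6139, 0.0113, 0.0267]
tool_rot: [0.18, 3.136, -0.0]
wrist_force: [0.4, 0.3, 0.2]
grip_width: 0.0298
gripper_force: 0.0
turn rz 0.0 or -3.141 j6 -1.63
shift [-0.0031  0.0002 -0.0008] tcp [0.6139 0.0113 0.0267]
```

```bash
echo '[{"sx": -0.003},{"sx": 0.005},{"sx": 0.01},{"sx": 0.025},{"sz": -0.05}]' > mv.in && python3 steer.py mv.in;echo '[{"sz": -0.05},{"sz": -0.04},{"sx": -0.03},{"sx": -0.04},{"sx": -0.04}]' > mv.in && python3 steer.py mv.in;echo '[{"sx": -0.04},{},{}]' > mv.in && python3 steer.py mv.in; python3 -c "
from h import *
print(arm.get_state()['tcp_pos'])
im,c=snap('wrist'); K=mask(im,(15,60,140),(30,135,255)); K[:,:200]=0; print(blobs(c,K,.09,300))
print(proj(c,[[.634+.057,.004,.093]]))"
```

```text
time: 22.4
tcp_pos: [0.5669, 0.0174, 0.0683]
tool_rot: [-0.179, -3.116, -0.004]
wrist_force: [-0.2, 0.0, -1.0]
grip_width: 0.03
gripper_force: 0.0
time: 22.9
tcp_pos: [0.6877, 0.0028, 0.1677]
tool_rot: [0.18, 3.134, -0.0]
wrist_force: [-0.2, 0.2, 0.6]
grip_width: 0.0299
gripper_force: 0.0
time: 23.2
tcp_pos: [0.7259, -0.0017, 0.1656]
tool_rot: [-0.18, -3.135, -0.0]
wrist_force: [-0.8, 0.1, -0.1]
grip_width: 0.0302
gripper_force: 0.0
[ 0.72590886 -0.00169072  0.16555053]
[(778.9, 146.5, 58, 33, -43.6, [478.0, 267.0]), (658.6, 6.0, 56, 56, 83.3, [283.0, 138.0])]
[[285.08486665 184.19419491]]
```

```bash
echo '[{"sz": 0.03},{"sz": 0.032},{},{"sx": 0.01},{"sx": 0.01}]' > mv.in && python3 steer.py mv.in;echo '[{"sx": 0.015},{"sx": 0.015},{"sx": 0.015},{"sx": 0.015},{"sx": 0.015}]' > mv.in && python3 steer.py mv.in;echo '[{"sx": 0.015},{"sx": 0.01},{},{},{}]' > mv.in && python3 steer.py mv.in; echo '[{"sx": 0.01,"sz": -0.04},{"sx": 0.01,"sz": -0.05},{"sx": 0.01},{},{}]' > mv.in && python3 steer.py mv.in 0.08; python3 - <<'E'
from h import *
im,c=snap("wrist","w8.png"); B=find(c,im,"blue"); print(B)
if B: b=B[0]; go(b[0]/1e3,b[1]/1e3,.0265,(b[4]+90)%180)
E
```

```text
time: 23.75
tcp_pos: [0.706, 0.0007, 0.107]
tool_rot: [0.18, 3.134, -0.0]
wrist_force: [-0.2, -0.0, 0.3]
grip_width: 0.0302
gripper_force: 0.0
time: 24.25
tcp_pos: [0.6313, 0.0094, 0.1073]
tool_rot: [0.18, 3.133, -0.001]
wrist_force: [0.4, 0.0, 0.6]
grip_width: 0.0298
gripper_force: 0.0
time: 24.75
tcp_pos: [0.6076, 0.0119, 0.1057]
tool_rot: [0.18, 3.134, -0.0]
wrist_force: [-0.1, 0.4, -0.1]
grip_width: 0.0299
gripper_force: 0.0
time: 25.25
tcp_pos: [0.5769, 0.0156, 0.1927]
tool_rot: [-0.18, -3.135, -0.0]
wrist_force: [0.1, 0.3, -0.5]
grip_width: 0.068
gripper_force: 0.0
[(561.3, 17.3, 108, 55, -6.8, [283.0, 179.0])]
turn rz 0.004 or -3.138 j6 -1.64
shift [ 1.510e-02 -1.000e-04  1.657e-01] tcp [0.5768 0.0156 0.1921]
```

```bash
echo '[{"sx": 0.015,"sz": 0.04},{"sz": 0.045},{"sz": 0.045},{"sz": 0.035},{}]' > mv.in && python3 steer.py mv.in; echo '[{},{},{},{},{}]' > mv.in && python3 steer.py mv.in 0.04; echo '[{"sz": -0.03},{"sz": -0.05},{"sx": 0.006,"sy": 0.039},{"sx": 0.006,"sy": 0.039},{"sx": 0.006,"sy": 0.039}]' > mv.in && python3 steer.py mv.in; echo '[{"sx": 0.006,"sy": 0.039},{"sx": 0.006,"sy": 0.039},{"sx": 0.006,"sy": 0.039},{"sx": 0.006,"sy": 0.039},{"sx": 0.006,"sy": 0.039}]' > mv.in && python3 steer.py mv.in; echo '[{"sx": 0.005,"sy": 0.039},{},{}]' > mv.in && python3 steer.py mv.in; python3 -c "
from h import *
go(.55,.372,.0425,83)"
```

```text
time: 25.8
tcp_pos: [0.5633, 0.0169, 0.0271]
tool_rot: [0.181, 3.136, -0.0]
wrist_force: [-0.8, -0.4, 0.3]
grip_width: 0.0801
gripper_force: 0.0
time: 26.3
tcp_pos: [0.562, 0.0173, 0.0284]
tool_rot: [-0.18, -3.136, -0.0]
wrist_force: [-0.5, -0.0, 0.2]
grip_width: 0.0554
gripper_force: 30.0
time: 26.8
tcp_pos: [0.5579, 0.1366, 0.1093]
tool_rot: [0.182, 3.135, 0.0]
wrist_force: [1.1, -0.8, 0.3]
grip_width: 0.0557
gripper_force: 30.0
time: 27.3
tcp_pos: [0.5499, 0.3342, 0.1085]
tool_rot: [-0.18, -3.136, 0.0]
wrist_force: [-0.4, 1.1, 0.1]
grip_width: 0.0558
gripper_force: 30.0
time: 27.6
tcp_pos: [0.5494, 0.3723, 0.1082]
tool_rot: [-0.178, -3.136, 0.001]
wrist_force: [0.6, 0.0, -1.0]
grip_width: 0.0555
gripper_force: 30.0
turn rz 0.009 or -3.133 j6 -1.04
shift [-0.0006 -0.0002  0.0657] tcp [0.5494 0.3723 0.1082]
```

```bash
echo '[{"sz": 0.03},{"sz": 0.02},{"sz": 0.013},{},{}]' > mv.in && python3 steer.py mv.in; echo '[{},{},{"sz": -0.03},{"sz": -0.04},{"sz": -0.05}]' > mv.in && python3 steer.py mv.in 0.07;  echo '[{"sz": -0.02},{"sx": 0.02,"sy": -0.04},{"sx": 0.02,"sy": -0.04},{},{}]' > mv.in && python3 steer.py mv.in 0.08; python3 -c "
from h import *
im,c=snap('wrist','w9.png'); print(find(c,im,'red',.015),find(c,im,'blue',.025),blobs(c,mask(im,(105,60,40),(128,255,255)),.005,200))
it,ct=snap('top');print(blobs(ct,mask(it,(15,60,140),(30,135,255)),.01,300))
go(.6127,-.2106,.15,107.1)"
```

```text
time: 28.1
tcp_pos: [0.5504, 0.3713, 0.0462]
tool_rot: [0.182, 3.136, 0.0]
wrist_force: [0.2, -0.9, -0.3]
grip_width: 0.0555
gripper_force: 30.0
time: 28.6
tcp_pos: [0.5487, 0.3714, 0.1656]
tool_rot: [-0.18, -3.133, 0.002]
wrist_force: [0.5, 0.7, -0.5]
grip_width: 0.0698
gripper_force: 0.0
time: 29.1
tcp_pos: [0.5009, 0.2967, 0.1863]
tool_rot: [0.182, 3.135, 0.001]
wrist_force: [-0.1, -0.2, -0.5]
grip_width: 0.08
gripper_force: 0.0
[] [(549.8, 369.3, 110, 64, -7.1, [351.0, 229.0])] [(558.7, 376.9, 117, 64, -6.9, [355.0, 230.0])]
[(491.2, -364.7, 104, 73, 8.4, [423.0, 243.0]), (614.6, -213.3, 114, 60, 17.1, [365.0, 191.0]), (1089.6, -565.0, 391, 130, -89.8, [501.0, 20.0]), (1098.7, -136.5, 110, 39, -0.6, [333.0, 17.0]), (1088.0, -33.9, 156, 130, -89.8, [295.0, 24.0]), (1088.1, 394.7, 595, 128, -89.8, [119.0, 19.0]), (1088.6, 740.3, 125, 85, 0.2, [14.0, 20.0])]
turn rz -0.413 or 2.729 j6 -1.13
shift [ 0.044  -0.5185  0.0366] tcp [0.5022 0.2978 0.1869]
```

View pics/w9.png

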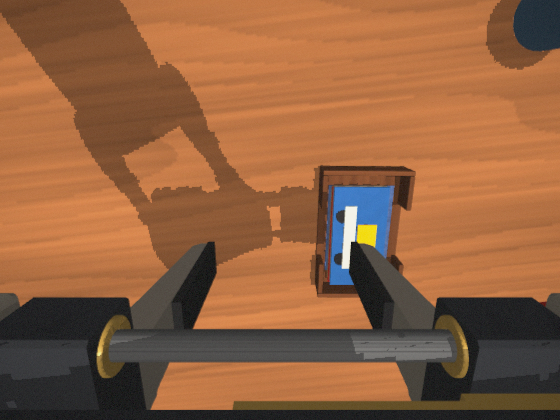

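The blue tile is stacked flat in the tray (px 355,230). Now the third tile.

```bash
echo '[{"drz": -0.138},{"drz": -0.138},{"drz": -0.137},{"sx": 0.004,"sy": -0.047},{"sx": 0.004,"sy": -0.047}]' > mv.in && python3 steer.py mv.in; echo '[{"sx": 0.004,"sy": -0.047},{"sx": 0.004,"sy": -0.047},{"sx": 0.004,"sy": -0.047},{"sx": 0.004,"sy": -0.047},{"sx": 0.004,"sy": -0.047}]' > mv.in && python3 steer.py mv.in; echo '[{"sx": 0.004,"sy": -0.047},{"sx": 0.004,"sy": -0.047},{"sx": 0.004,"sy": -0.047},{"sx": 0.004,"sy": -0.047},{}]' > mv.in && python3 steer.py mv.in; python3 - <<'E'
from h import *
im,c=snap("wrist"); B=[b for b in blobs(c,mask(im,(15,60,140),(30,135,255)),.01,800) if b[2]>90]; print(B)
b=B[0]; go(b[0]/1e3,b[1]/1e3,.0275,(b[4]+90)%180)
E
```

```text
time: 29.7
tcp_pos: [0.5224, 0.2056, 0.1866]
tool_rot: [-0.473, 3.103, 0.0]
wrist_force: [0.2, -0.1, 0.2]
grip_width: 0.0802
gripper_force: 0.0
time: 30.2
tcp_pos: [0.5728, -0.0273, 0.1867]
tool_rot: [-0.468, 3.104, -0.001]
wrist_force: [0.3, 0.2, -0.4]
grip_width: 0.0799
gripper_force: 0.0
time: 30.7
tcp_pos: [0.6126, -0.2159, 0.1861]
tool_rot: [-0.459, 3.106, -0.005]
wrist_force: [0.3, 0.6, -0.8]
grip_width: 0.0797
gripper_force: 0.0
[(878.0, -228.2, 103, 65, -69.3, [217.0, 384.0]), (612.9, -213.0, 108, 55, 17.0, [286.0, 195.0]), (511.9, -345.2, 103, 39, 7.5, [188.0, 49.0])]
turn rz 1.505 or -1.637 j6 -2.39
shift [-0.1081  0.2429  0.1588] tcp [ 0.6123 -0.2128  0.1859]
```

Aligned over the tile (0.613, −0.213, 17°).

```bash
echo '[{"sz": 0.04},{"sz": 0.045},{"sz": 0.04},{"sz": 0.033},{}]' > mv.in && python3 steer.py mv.in; echo '[{},{},{},{},{}]' > mv.in && python3 steer.py mv.in 0.04; echo '[{"sz": -0.02},{"sz": -0.03},{"drz": 0.137},{"drz": 0.138},{"drz": 0.138}]' > mv.in && python3 steer.py mv.in; python3 -c "
from h import *
go(.557,.018,.0275,83.4)"
```

```text
time: 31.25
tcp_pos: [0.6126, -0.2088, 0.0275]
tool_rot: [-0.469, 3.105, -0.001]
wrist_force: [0.2, -1.4, 0.2]
grip_width: 0.0802
gripper_force: 0.0
time: 31.75
tcp_pos: [0.6111, -0.2098, 0.028]
tool_rot: [-0.467, 3.106, 0.0]
wrist_force: [0.4, 1.1, 1.4]
grip_width: 0.0552
gripper_force: 30.0
time: 32.25
tcp_pos: [0.6106, -0.21, 0.0776]
tool_rot: [-0.189, -3.135, -0.0]
wrist_force: [0.7, 0.6, -0.9]
grip_width: 0.0557
gripper_force: 30.0
turn rz -0.005 or 3.136 j6 -1.97
shift [0.0794 0.2203 0.0502] tcp [ 0.6106 -0.21    0.0776]
```

```bash
echo '[{"sx": 0.04,"sy": 0.02},{"sx": 0.039,"sy": 0.03},{"sy": 0.043},{"sy": 0.043},{"sy": 0.043}]' > mv.in && python3 steer.py mv.in; echo '[{"sy": 0.041},{},{"sz": 0.03},{"sz": 0.019},{}]' > mv.in && python3 steer.py mv.in;  python3 -c "
from h import *
go(.557,.018,.0275,83.4)"
```

```text
time: 32.75
tcp_pos: [0.5522, -0.0218, 0.0776]
tool_rot: [-0.182, -3.136, -0.0]
wrist_force: [0.1, 0.5, -0.5]
grip_width: 0.0553
gripper_force: 30.0
time: 33.25
tcp_pos: [0.5566, 0.017, 0.027]
tool_rot: [-0.181, -3.134, -0.0]
wrist_force: [-0.4, -0.4, -0.8]
grip_width: 0.0553
gripper_force: 30.0
turn rz -0.0 or 3.142 j6 -1.64
shift [-0.0003  0.001  -0.0005] tcp [0.5566 0.017  0.027 ]
```

```bash
echo '[{},{},{"sz": -0.03},{"sz": -0.02},{"sx": 0.038}]' > mv.in && python3 steer.py mv.in 0.075;echo '[{"sx": 0.038},{},{},{"sz": 0.02},{"sz": 0.029}]' > mv.in && python3 steer.py mv.in 0.03; echo '[{},{"sx": -0.015},{"sx": -0.015},{"sx": -0.015},{"sx": -0.015}]' > mv.in && python3 steer.py mv.in;echo '[{"sx": -0.015,"sz": 0.002},{"sx": -0.012},{"sx": -0.012},{"sx": -0.012},{"sx": -0.01}]' > mv.in && python3 steer.py mv.in;echo '[{"sx": -0.006},{"sx": -0.006},{},{}]' > mv.in && python3 steer.py mv.in; python3 -c "
from h import *
go(.617,.0112,.0275,83.4)"
```

```text
time: 33.75
tcp_pos: [0.5261, 0.0201, 0.0841]
tool_rot: [0.181, 3.123, -0.003]
wrist_force: [0.2, -0.2, 1.3]
grip_width: 0.0752
gripper_force: 0.0
time: 34.25
tcp_pos: [0.4864, 0.0252, 0.0319]
tool_rot: [0.18, 3.128, -0.002]
wrist_force: [0.1, -0.3, -0.3]
grip_width: 0.0372
gripper_force: 0.0
time: 34.75
tcp_pos: [0.5432, 0.0191, 0.031]
tool_rot: [0.18, 3.136, -0.0]
wrist_force: [-10.2, 0.9, -0.1]
grip_width: 0.03
gripper_force: 3.1
time: 35.25
tcp_pos: [0.6043, 0.012, 0.0291]
tool_rot: [0.18, 3.135, -0.0]
wrist_force: [-1.1, 0.3, -0.8]
grip_width: 0.0296
gripper_force: 0.3
time: 35.65
tcp_pos: [0.6143, 0.011, 0.0278]
tool_rot: [0.18, 3.136, -0.0]
wrist_force: [-0.0, 0.4, 1.3]
grip_width: 0.0303
gripper_force: 0.2
turn rz 0.0 or -3.141 j6 -1.63
shift [-0.0027  0.0005  0.0003] tcp [0.6143 0.011  0.0278]
```

```bash
echo '[{"sx": -0.003},{"sx": 0.005},{"sx": 0.01},{"sx": 0.025},{"sz": -0.05}]' > mv.in && python3 steer.py mv.in;echo '[{"sz": -0.05},{"sz": -0.04},{"sx": -0.03},{"sx": -0.04},{"sx": -0.04}]' > mv.in && python3 steer.py mv.in;echo '[{"sx": -0.04},{},{}]' > mv.in && python3 steer.py mv.in; python3 -c "
from h import *
print(arm.get_state()['tcp_pos'])
im,c=snap('wrist'); K=mask(im,(15,60,140),(30,135,255)); K[:,:200]=0; print(blobs(c,K,.09,300))"
```

```text
time: 36.15
tcp_pos: [0.5674, 0.0172, 0.0693]
tool_rot: [-0.179, -3.117, -0.004]
wrist_force: [0.5, 0.0, -0.9]
grip_width: 0.0301
gripper_force: 0.0
time: 36.65
tcp_pos: [0.6883, 0.0026, 0.1688]
tool_rot: [0.18, 3.134, -0.0]
wrist_force: [0.1, -0.9, -0.5]
grip_width: 0.0301
gripper_force: 0.0
time: 36.95
tcp_pos: [0.7264, -0.0019, 0.1666]
tool_rot: [-0.18, -3.135, -0.0]
wrist_force: [-0.4, 0.2, 0.1]
grip_width: 0.0298
gripper_force: 0.0
[ 0.72637244 -0.00191536  0.16657406]
[(778.4, 146.4, 58, 32, -44.4, [477.0, 266.0]), (658.3, 5.0, 56, 56, 83.3, [281.0, 137.0])]
```

```bash
echo '[{"sz": 0.03},{"sz": 0.032},{},{"sx": 0.01},{"sx": 0.01}]' > mv.in && python3 steer.py mv.in;echo '[{"sx": 0.015},{"sx": 0.015},{"sx": 0.015},{"sx": 0.015},{"sx": 0.015}]' > mv.in && python3 steer.py mv.in;echo '[{"sx": 0.015},{"sx": 0.01},{},{},{}]' > mv.in && python3 steer.py mv.in; echo '[{"sx": 0.01,"sz": -0.04},{"sx": 0.01,"sz": -0.05},{"sx": 0.01},{},{}]' > mv.in && python3 steer.py mv.in 0.08; python3 - <<'E'
from h import *
im,c=snap("wrist","w10.png"); B=find(c,im,"green"); print(B)
if B: b=B[0]; go(b[0]/1e3,b[1]/1e3,.0265,(b[4]+90)%180)
E
```

```text
time: 37.5
tcp_pos: [0.7064, 0.0005, 0.108]
tool_rot: [0.18, 3.134, -0.0]
wrist_force: [0.1, -0.1, -0.1]
grip_width: 0.0302
gripper_force: 0.0
time: 38.0
tcp_pos: [0.6318, 0.0092, 0.1084]
tool_rot: [0.18, 3.133, -0.001]
wrist_force: [-0.3, -0.2, -0.1]
grip_width: 0.0301
gripper_force: 0.0
time: 38.5
tcp_pos: [0.608, 0.0117, 0.1068]
tool_rot: [0.18, 3.135, -0.0]
wrist_force: [1.1, -0.4, -0.9]
grip_width: 0.0298
gripper_force: 0.0
time: 39.0
tcp_pos: [0.5773, 0.0153, 0.1937]
tool_rot: [-0.18, -3.135, -0.0]
wrist_force: [-0.1, -0.1, -0.8]
grip_width: 0.0685
gripper_force: 0.0
[(562.9, 15.9, 109, 55, -6.8, [282.0, 180.0])]
turn rz 0.004 or -3.138 j6 -1.64
shift [ 0.0138 -0.0011  0.1667] tcp [0.5772 0.0153 0.1932]
```

```bash
echo '[{"sx": 0.014,"sy": -0.001,"sz": 0.04},{"sz": 0.045},{"sz": 0.045},{"sz": 0.035},{}]' > mv.in && python3 steer.py mv.in; echo '[{},{},{},{},{}]' > mv.in && python3 steer.py mv.in 0.04; echo '[{"sz": -0.03},{"sz": -0.05},{"sx": 0.006,"sy": 0.039},{"sx": 0.006,"sy": 0.039},{"sx": 0.006,"sy": 0.039}]' > mv.in && python3 steer.py mv.in; echo '[{"sx": 0.006,"sy": 0.039},{"sx": 0.006,"sy": 0.039},{"sx": 0.006,"sy": 0.039},{"sx": 0.006,"sy": 0.039},{"sx": 0.006,"sy": 0.039}]' > mv.in && python3 steer.py mv.in; echo '[{"sx": 0.006,"sy": 0.041},{},{}]' > mv.in && python3 steer.py mv.in; python3 -c "
from h import *
go(.55,.3715,.0535,83)"
```

```text
time: 39.55
tcp_pos: [0.5639, 0.0156, 0.0275]
tool_rot: [-0.181, -3.135, -0.0]
wrist_force: [-0.1, -1.0, -0.1]
grip_width: 0.0796
gripper_force: 0.0
time: 40.05
tcp_pos: [0.5633, 0.0159, 0.0295]
tool_rot: [-0.18, -3.136, -0.0]
wrist_force: [0.2, -0.5, -0.7]
grip_width: 0.0556
gripper_force: 30.0
time: 40.55
tcp_pos: [0.5591, 0.1353, 0.1102]
tool_rot: [0.182, 3.135, 0.0]
wrist_force: [0.2, -0.6, -0.7]
grip_width: 0.0558
gripper_force: 30.0
time: 41.05
tcp_pos: [0.5511, 0.3329, 0.1096]
tool_rot: [-0.18, -3.136, 0.0]
wrist_force: [1.5, -1.1, -1.2]
grip_width: 0.0552
gripper_force: 30.0
time: 41.35
tcp_pos: [0.5498, 0.3732, 0.1093]
tool_rot: [-0.177, -3.136, 0.001]
wrist_force: [-0.4, -0.8, -0.1]
grip_width: 0.0556
gripper_force: 30.0
turn rz 0.009 or -3.132 j6 -1.04
shift [-0.0004 -0.0017  0.0558] tcp [0.5498 0.3732 0.1093]
```

```bash
echo '[{"sy": -0.002,"sz": 0.03},{"sz": 0.015},{"sz": 0.009},{},{}]' > mv.in && python3 steer.py mv.in; echo '[{},{},{"sz": -0.03},{"sz": -0.04},{"sz": -0.05}]' > mv.in && python3 steer.py mv.in 0.07;  echo '[{"sz": -0.02},{"sx": 0.02,"sy": -0.04},{"sx": 0.02,"sy": -0.04},{},{}]' > mv.in && python3 steer.py mv.in 0.08; python3 -c "
from h import *
im,c=snap('wrist','w11.png'); print(find(c,im,'green',.035)); cv2.imwrite('pics/w11c.png',cv2.resize(cv2.imread('pics/w11.png')[130:330,270:470],(400,400)))
it,ct=snap('top')
L=cv2.resize(it[150:290,380:470],None,fx=4,fy=4,interpolation=cv2.INTER_CUBIC)[:,:,::-1]; L=cv2.copyMakeBorder(L,0,40,0,0,cv2.BORDER_CONSTANT)[:560]
w=cv2.copyMakeBorder(cv2.imread('pics/w11c.png'),0,160,0,0,cv2.BORDER_CONSTANT)
cv2.imwrite('pics/m11.png',np.hstack([L,w]))
"
```

```text
time: 41.85
tcp_pos: [0.5506, 0.3703, 0.0559]
tool_rot: [0.181, 3.136, 0.0]
wrist_force: [0.7, 0.8, -0.7]
grip_width: 0.0553
gripper_force: 30.0
time: 42.35
tcp_pos: [0.5489, 0.3702, 0.1753]
tool_rot: [-0.18, -3.133, 0.003]
wrist_force: [1.2, 0.2, -0.2]
grip_width: 0.0703
gripper_force: 0.0
time: 42.85
tcp_pos: [0.5011, 0.2955, 0.1961]
tool_rot: [0.182, 3.136, 0.001]
wrist_force: [0.4, 0.7, 0.1]
grip_width: 0.08
gripper_force: 0.0
[(550.1, 369.5, 110, 56, -6.7, [356.0, 229.0])]
```

View pics/m11.png

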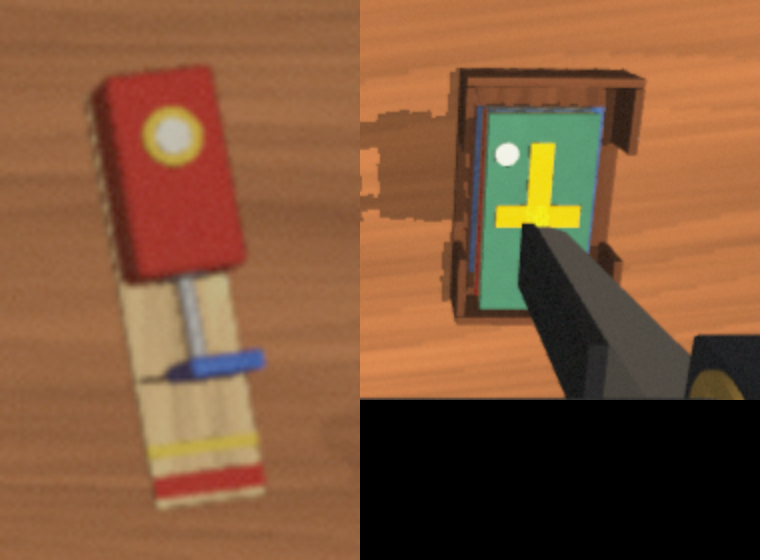

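All three tiles are stacked in the tray, green on top, picture up. The launcher's blue handle sits at about px (437,240) in the top image, at rest.

```bash
python3 - <<'E'
from h import *
it,c=snap('top')
K=mask(it,(105,110,60),(122,255,255));K[:,:400]=0;K[:,460:]=0;K[:215]=0;K[270:]=0
print('handle',blobs(c,K,.09,10))
K=mask(it,(20,120,120),(32,255,255));K[:,:400]=0;K[:,460:]=0;K[:245]=0;K[290:]=0
print('yellow',blobs(c,K,.008,10))
K=mask(it,(0,150,90),(6,255,255));K|=mask(it,(172,120,90),(180,255,255));K[:,:400]=0;K[:,460:]=0;K2=K.copy();K2[:250]=0;K[250:]=0
print('redband',blobs(c,K2,.008,10),'housing top',blobs(c,K,.058,10))
go(.51,-.365,.2,7.7)
E
```

```text
handle [(479.6, -365.6, 39, 9, -81.7, [436.0, 241.0])]
yellow [(436.8, -374.0, 70, 10, -82.3, [430.0, 261.0])]
redband [(414.3, -377.2, 68, 12, -81.7, [432.0, 270.0])] housing top [(602.4, -345.4, 129, 76, 7.9, [421.0, 192.0])]
turn rz 1.322 or -1.82 j6 -1.13
shift [-0.6568 -0.0812 -0.004 ] tcp [0.5025 0.2967 0.1967]
```

```bash
echo '[{"drz": 0.147},{"drz": 0.147},{"drz": 0.147},{"drz": 0.147},{"drz": 0.147}]' > mv.in && python3 steer.py mv.in 0.05; echo '[{"drz": 0.147},{"drz": 0.147},{"drz": 0.147},{"drz": 0.146},{"sx": -0.046,"sy": -0.008}]' > mv.in && python3 steer.py mv.in;echo '[{"sx": -0.047,"sy": -0.008},{"sx": -0.047,"sy": -0.008},{"sx": -0.047,"sy": -0.008},{"sx": -0.047,"sy": -0.008},{"sx": -0.047,"sy": -0.008}]' > mv.in && python3 steer.py mv.in;echo '[{"sx": -0.047,"sy": -0.008},{"sx": -0.047,"sy": -0.008},{"sx": -0.047,"sy": -0.008},{"sx": -0.047,"sy": -0.008},{"sx": -0.047,"sy": -0.008}]' > mv.in && python3 steer.py mv.in;echo '[{"sx": -0.047,"sy": -0.008},{"sx": -0.047,"sy": -0.008},{"sx": -0.045,"sy": -0.006},{},{}]' > mv.in && python3 steer.py mv.in; python3 - <<'E'
from h import *
im,c=snap("wrist","w12.png")
print('h',blobs(c,mask(im,(105,110,50),(122,255,255)),.09,100)); print('y',blobs(c,mask(im,(20,120,120),(32,255,255)),.008,200))
go(.481,-.3675,.073,8)
E
```

```text
time: 43.5
tcp_pos: [0.5023, 0.2969, 0.1962]
tool_rot: [1.302, 2.858, 0.002]
wrist_force: [-0.5, 0.1, -0.1]
grip_width: 0.0502
gripper_force: 0.0
time: 44.0
tcp_pos: [0.5005, 0.2528, 0.1963]
tool_rot: [2.066, 2.367, 0.005]
wrist_force: [1.1, -1.7, -0.1]
grip_width: 0.0502
gripper_force: 0.0
time: 44.5
tcp_pos: [0.4923, 0.0094, 0.1966]
tool_rot: [2.065, 2.365, 0.002]
wrist_force: [1.2, 0.6, 0.6]
grip_width: 0.0499
gripper_force: 0.0
time: 45.0
tcp_pos: [0.484, -0.2297, 0.1965]
tool_rot: [2.066, 2.364, 0.001]
wrist_force: [0.3, -0.1, 0.2]
grip_width: 0.0502
gripper_force: 0.0
time: 45.5
tcp_pos: [0.4804, -0.3689, 0.1956]
tool_rot: [2.069, 2.364, 0.001]
wrist_force: [-0.3, -0.2, -0.3]
grip_width: 0.0501
gripper_force: 0.0
h [(479.2, -360.1, 51, 10, -82.5, [283.0, 206.0])]
y [(652.1, -357.6, 44, 42, -33.9, [438.0, 203.0]), (435.5, -372.2, 68, 9, -83.4, [242.0, 190.0])]
turn rz -0.005 or 3.136 j6 -0.99
shift [1.000e-04 5.000e-04 1.226e-01] tcp [ 0.4805 -0.3677  0.1956]
```

View pics/w12.png

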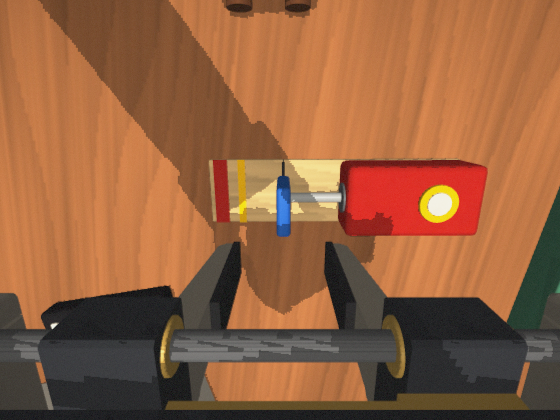

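The handle (px 283,206) is centred between the open fingers; yellow band at px 242, red at 221.

```bash
echo '[{"sz": 0.04},{"sz": 0.04},{"sz": 0.03},{"sz": 0.013},{}]' > mv.in && python3 steer.py mv.in ; echo '[{},{},{},{},{}]' > mv.in && python3 steer.py mv.in 0.004; echo '[{},{}]' > mv.in && python3 steer.py mv.in; python3 -c "
from h import *
print(arm.get_state())"
```

```text
time: 46.05
tcp_pos: [0.4794, -0.3658, 0.0711]
tool_rot: [-2.063, -2.364, -0.001]
wrist_force: [-0.6, -0.3, 0.4]
grip_width: 0.0501
gripper_force: 0.0
time: 46.55
tcp_pos: [0.4802, -0.3683, 0.0734]
tool_rot: [2.067, 2.364, 0.0]
wrist_force: [2.2, 1.1, 0.8]
grip_width: 0.0123
gripper_force: 1.4
time: 46.75
tcp_pos: [0.4804, -0.3682, 0.0734]
tool_rot: [2.067, 2.364, 0.0]
wrist_force: [2.2, 1.5, 3.4]
grip_width: 0.0117
gripper_force: 30.0
{'time': 46.75, 'joints': array([-8.53625663e-01,  4.10507051e-01,  1.63841508e+00,  4.31066750e-04,
        1.09115550e+00, -9.87989566e-01]), 'qvel': array([-0.00146571,  0.00137729, -0.00144152, -0.00123647, -0.0004032 ,
        0.00011474]), 'effort': array([ -1.24087393, -42.28162408, -26.35569334,  -0.36733897,
         0.27541394,   0.09527054]), 'tcp_pos': array([ 0.48037816, -0.36824706,  0.07337201]), 'tool_rot': array([2.06651467e+00, 2.36418428e+00, 2.74049505e-04]), 'wrist_force': array([2.17511289, 1.49213246, 3.43383469]), 'moment': array([ 0.02706452, -0.1680833 ,  0.1045549 ]), 'gripper_force': 30.000194013118744, 'grip_width': 0.011669602463212784}
```

```bash
echo '[{"sy": -0.008},{"sy": -0.01},{"sy": -0.01},{"sy": -0.008},{"sy": -0.005}]' > mv.in && python3 steer.py mv.in; echo '[{"sy": -0.002},{"sy": -0.001},{"sy": -0.001},{}]' > mv.in && python3 steer.py mv.in; python3 -c "
from h import *
s=arm.get_state(); d=s['tcp_pos']-np.array([.4804,-.3682,.0734]); print(d,'drawn',-(d[0]*np.cos(np.radians(7.8))+d[1]*np.sin(np.radians(7.8))))
snap('wrist','w13.png')"
```

```text
time: 47.25
tcp_pos: [0.4393, -0.3739, 0.0734]
tool_rot: [2.067, 2.362, 0.002]
wrist_force: [8.2, 0.9, 2.4]
grip_width: 0.0118
gripper_force: 30.0
time: 47.65
tcp_pos: [0.4357, -0.3744, 0.0734]
tool_rot: [2.066, 2.362, 0.002]
wrist_force: [6.8, 0.2, 1.9]
grip_width: 0.0119
gripper_force: 30.0
[-4.46643303e-02 -6.15978502e-03 -1.12969206e-05] drawn 0.04508706758797689
```

View pics/w13.png

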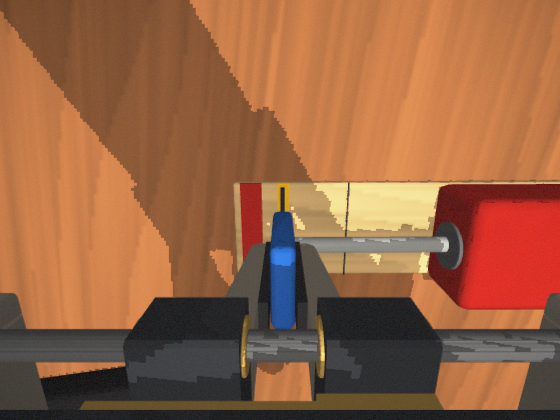

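The black pointer (px 283,198) lies on the middle of the yellow band (278–289). Hold for about 2.5 s.

```bash
for i in 1; do
echo '[{},{},{},{},{}]' > mv.in && python3 steer.py mv.in; echo '[{},{},{},{},{}]' > mv.in && python3 steer.py mv.in; echo '[{},{},{},{},{}]' > mv.in && python3 steer.py mv.in; echo '[{},{},{},{},{}]' > mv.in && python3 steer.py mv.in; echo '[{},{},{},{},{}]' > mv.in && python3 steer.py mv.in; done | grep -E "time|tcp|width|gripper|wrist"; python3 - <<'E'
from h import *
im,c=snap("wrist")
hsv=cv2.cvtColor(im,cv2.COLOR_RGB2HSV)[195:203]; print('yellow cols',np.unique(np.where((hsv[...,0]>19)&(hsv[...,0]<33)&(hsv[...,1]>170)&(hsv[...,2]>120))[1])); v=hsv[:,270:300,2].mean(0); print('dark cols',270+np.where(v<90)[0])
E
```

```text
time: 48.2
tcp_pos: [0.4358, -0.3744, 0.0734]
wrist_force: [7.6, 0.5, 2.7]
grip_width: 0.0119
gripper_force: 30.0
time: 48.7
tcp_pos: [0.4358, -0.3744, 0.0734]
wrist_force: [7.9, 0.2, 3.3]
grip_width: 0.0119
gripper_force: 30.0
time: 49.2
tcp_pos: [0.4358, -0.3744, 0.0734]
wrist_force: [8.2, 1.3, 3.4]
grip_width: 0.012
gripper_force: 30.0
time: 49.7
tcp_pos: [0.4358, -0.3744, 0.0733]
wrist_force: [8.8, 0.6, 2.2]
grip_width: 0.0116
gripper_force: 30.0
time: 50.2
tcp_pos: [0.4358, -0.3743, 0.0734]
wrist_force: [6.7, 0.4, 1.9]
grip_width: 0.0119
gripper_force: 30.0
yellow cols [278 279 285 286 287 288]
dark cols [281 282 283]
```

```bash
echo '[{"sy": 0.01},{"sy": 0.012},{"sy": 0.012},{"sy": 0.01},{}]' > mv.in && python3 steer.py mv.in; echo '[{},{},{},{"sz": -0.03},{"sz": -0.05}]' > mv.in && python3 steer.py mv.in 0.05; echo '[{"sz": -0.05},{"sx": 0.02,"sz": -0.03},{},{},{}]' > mv.in && python3 steer.py mv.in; python3 - <<'E'
from h import *
im,c=snap("wrist"); print('h',blobs(c,mask(im,(105,110,50),(122,255,255)),.09,100)); print('y',blobs(c,mask(im,(20,120,120),(32,255,255)),.008,200))
it,ct=snap("top","t14.png")
K=mask(it,(105,110,60),(122,255,255));K[:,:400]=0;K[:,460:]=0;K[:215]=0;K[270:]=0
print('handle',blobs(ct,K,.09,10)); print('green',find(ct,it,'green',.035,300))
sc,_=snap("scene","s14.png")
E
```

```text
time: 50.75
tcp_pos: [0.4799, -0.3683, 0.0734]
tool_rot: [2.066, 2.365, -0.0]
wrist_force: [2.7, 0.5, 6.0]
grip_width: 0.012
gripper_force: 30.0
time: 51.25
tcp_pos: [0.4758, -0.3656, 0.1486]
tool_rot: [-2.061, -2.356, -0.002]
wrist_force: [0.6, -0.5, 0.1]
grip_width: 0.0493
gripper_force: 0.0
time: 51.75
tcp_pos: [0.475, -0.3478, 0.2302]
tool_rot: [-2.065, -2.362, -0.0]
wrist_force: [-0.5, 0.6, -0.9]
grip_width: 0.0499
gripper_force: 0.0
h [(479.4, -359.0, 54, 10, -82.5, [286.0, 217.0])]
y [(843.0, -437.4, 124, 26, 89.8, [546.0, 290.0]), (649.8, -359.7, 42, 41, -31.4, [423.0, 215.0]), (435.4, -372.7, 70, 9, -84.0, [249.0, 202.0])]
handle []
green [(552.2, 368.1, 110, 56, -6.2, [136.0, 213.0])]
```

View pics/s14.png

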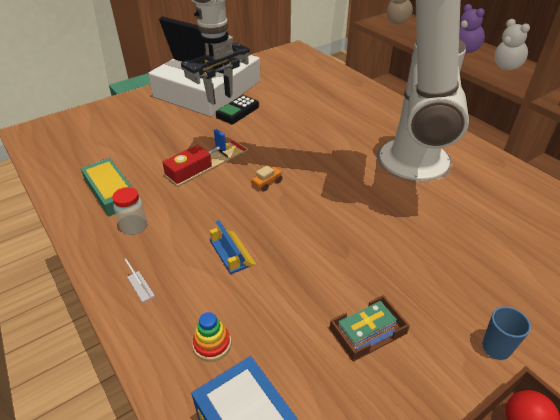

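```bash
python3 - <<'E'
from h import *
im,c=snap("top")
for n,I in(("before",cv2.imread("pics/top0.png")[:,:,::-1]),("now",im)):
    K=mask(I,(5,190,140),(15,255,255)); K[:,:330]=0;K[:,380:]=0;K[:225]=0;K[285:]=0
    p=np.argwhere(K)[:,::-1]; K3=mask(I,(15,60,150),(30,140,255));K3[:,:330]=0;K3[:,380:]=0;K3[:235]=0;K3[275:]=0
    print(n,len(p),p.mean(0),cv2.minAreaRect((ray(c,p,.03)*1000).astype(np.float32)),'cab',blobs(c,K3,.05,20))
for s in("s2","s3","s4","s5","s14"):
    I=cv2.imread(f"pics/{s}.png")[:,:,::-1]; K=mask(I,(5,190,140),(15,255,255)); K[:160]=0;K[200:]=0;K[:,:240]=0;K[:,295:]=0
    p=np.argwhere(K)[:,::-1]; print(s,len(p),p.mean(0))
I=cv2.imread("pics/scene0.png")[:,:,::-1];K=mask(I,(5,190,140),(15,255,255)); K[:160]=0;K[200:]=0;K[:,:240]=0;K[:,295:]=0
print('s0',np.argwhere(K)[:,::-1].mean(0),K.astype(bool).sum())
E
```

```text
before 0 [nan nan] ((0.0, 0.0), (0.0, 0.0), 0.0) cab [(454.3, -178.9, 45, 32, -8.1, [355.0, 253.0])]
now 1 [342. 245.] ((474.17352294921875, -148.79739379882812), (0.0, 0.0), 0.0) cab [(446.6, -170.1, 45, 32, 8.3, [352.0, 256.0])]
s2 1 [249. 175.]
s3 97 [271.51546392 174.56701031]
s4 187 [263.59893048 176.98930481]
s5 101 [271.0990099  174.84158416]
s14 159 [266.33962264 177.55345912]
s0 [263.68       176.60571429] 175<stdin>:6: RuntimeWarning: Mean of empty slice.
  ret = um.true_divide(
```

The scene shows the tray stack and the launcher at rest. The car has moved about 12 mm and turned about 16°, evidently brushed while I carried the third tile past it. I'll put it back to its original pose.

```bash
python3 -c "
from h import *
go(.4466,-.1701,.2,98.3)"
```

```text
turn rz 1.56 or -1.582 j6 -0.97
shift [-0.0028 -0.1801  0.0314] tcp [ 0.4755 -0.348   0.2309]
```

```bash
echo '[{"drz": -0.144},{"drz": -0.144},{"drz": -0.144},{"drz": -0.144},{"drz": -0.144}]' > mv.in && python3 steer.py mv.in 0.085; echo '[{"drz": -0.144},{"drz": -0.144},{"drz": -0.144},{"drz": -0.144},{"drz": -0.144}]' > mv.in && python3 steer.py mv.in;  echo '[{"drz": -0.142},{"sx": 0.001,"sy": 0.045,"sz": 0.01},{"sx": 0.001,"sy": 0.045,"sz": 0.01},{"sx": 0.001,"sy": 0.045,"sz": 0.01},{"sy": 0.045}]' > mv.in && python3 steer.py mv.in;  echo '[{},{},{}]' > mv.in && python3 steer.py mv.in; python3 - <<'E'
from h import *
im,c=snap("wrist","w15.png"); B=[b for b in blobs(c,mask(im,(15,50,140),(30,140,255)),.05,500)]; print('cab',B)
K=mask(im,(4,170,120),(15,255,255)); hsv=cv2.cvtColor(im,cv2.COLOR_RGB2HSV)
print('car',[b for b in blobs(c,mask(im,(4,215,120),(16,255,255)),.03,500)])
print(arm.get_state()["tcp_pos"]); go(.4466,-.1701,.035,98.3)
E
```

```text
time: 52.45
tcp_pos: [0.4758, -0.3482, 0.2318]
tool_rot: [-1.093, -2.944, -0.001]
wrist_force: [-0.4, 0.2, -0.3]
grip_width: 0.0844
gripper_force: 0.0
time: 52.95
tcp_pos: [0.4758, -0.3482, 0.2318]
tool_rot: [0.014, -3.141, -0.002]
wrist_force: [-0.4, -0.4, -0.2]
grip_width: 0.0851
gripper_force: 0.0
time: 53.45
tcp_pos: [0.4455, -0.1685, 0.2004]
tool_rot: [0.226, -3.13, -0.004]
wrist_force: [0.7, 0.6, -0.1]
grip_width: 0.0851
gripper_force: 0.0
time: 53.75
tcp_pos: [0.4474, -0.1717, 0.2028]
tool_rot: [-0.227, 3.133, -0.001]
wrist_force: [0.3, 0.4, 1.1]
grip_width: 0.0855
gripper_force: 0.0
cab [(444.3, -169.9, 44, 32, 8.2, [285.0, 200.0]), (495.7, -338.4, 132, 61, 7.6, [120.0, 210.0]), (418.7, -348.7, 61, 10, -80.1, [102.0, 147.0])]
car [(410.4, -173.9, 34, 31, -83.1, [284.0, 160.0])]
[ 0.447406   -0.1719378   0.20285927]
turn rz -0.001 or 3.141 j6 -2.33
shift [0.0006 0.002  0.1679] tcp [ 0.4474 -0.1719  0.2029]
```

View pics/w15.png

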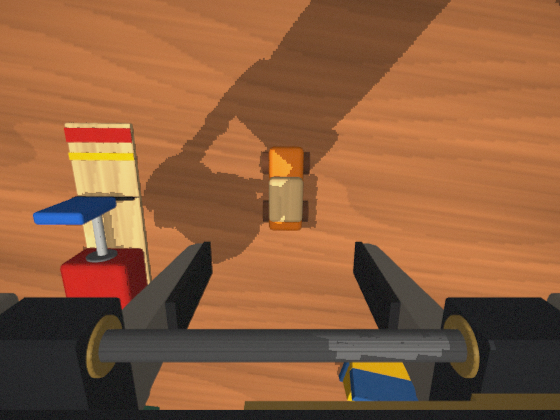

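The car (px 285,189) lies under the gripper, its bare side panels free between the wheels at row ~187.

```bash
echo '[{"sx": 0.0148,"sy": 0.002,"sz": 0.03},{"sz": 0.04},{"sz": 0.04},{"sz": 0.035},{"sz": 0.016}]' > mv.in && python3 steer.py mv.in; echo '[{},{}]' > mv.in && python3 steer.py mv.in; echo '[{},{},{},{},{}]' > mv.in && python3 steer.py mv.in 0.015;  echo '[{},{},{"sz": -0.004},{}]' > mv.in && python3 steer.py mv.in; python3 -c "
from h import *
s=arm.get_state()['tcp_pos']; print(s); go(s[0]+.0076,s[1]-.0051,s[2]+.003,98.3-16.4)"
```

```text
time: 54.3
tcp_pos: [0.4303, -0.1707, 0.0384]
tool_rot: [0.225, -3.13, -0.005]
wrist_force: [0.2, 0.6, -0.4]
grip_width: 0.0848
gripper_force: 0.0
time: 54.5
tcp_pos: [0.4326, -0.1719, 0.0421]
tool_rot: [-0.226, 3.133, -0.001]
wrist_force: [0.2, -0.1, 0.3]
grip_width: 0.0845
gripper_force: 0.0
time: 55.0
tcp_pos: [0.4323, -0.1708, 0.042]
tool_rot: [-0.228, 3.133, -0.0]
wrist_force: [-0.2, -0.5, -0.4]
grip_width: 0.047
gripper_force: 0.0
time: 55.4
tcp_pos: [0.4323, -0.1708, 0.046]
tool_rot: [-0.228, 3.133, -0.0]
wrist_force: [0.1, -0.5, -1.8]
grip_width: 0.0358
gripper_force: 30.0
[ 0.4322794  -0.17083599  0.04601528]
turn rz 0.287 or -2.855 j6 -2.35
shift [-0.0082 -0.004  -0.003 ] tcp [ 0.4323 -0.1708  0.046 ]
```

```bash
echo '[{"drz": 0.096},{"drz": 0.096},{"drz": 0.095},{"sx": -0.0082,"sy": -0.004},{}]' > mv.in && python3 steer.py mv.in; echo '[{"sz": 0.004},{},{}]' > mv.in && python3 steer.py mv.in; echo '[{},{},{},{"sz": -0.03},{"sz": -0.04}]' > mv.in && python3 steer.py mv.in 0.07; echo '[{"sz": -0.05},{"sz": -0.05},{"sx": 0.03,"sy": 0.04},{"sx": 0.02,"sy": 0.05},{"sx": 0.02,"sy": 0.05}]' > mv.in && python3 steer.py mv.in; echo '[{"sy": 0.05},{"sy": 0.05},{"sy": 0.05},{},{}]' > mv.in && python3 steer.py mv.in; python3 - <<'E'
from h import *
im,c=snap("top")
for n,I in(("before",cv2.imread("pics/top0.png")[:,:,::-1]),("now",im)):
    K3=mask(I,(15,60,150),(30,140,255));K3[:,:330]=0;K3[:,380:]=0;K3[:235]=0;K3[275:]=0
    print(n,'cab',blobs(c,K3,.05,20))
I,_=snap("scene","s16.png");K=mask(I,(5,190,140),(15,255,255)); K[:160]=0;K[200:]=0;K[:,:240]=0;K[:,295:]=0
print('s16',np.argwhere(K)[:,::-1].mean(0),K.astype(bool).sum(),arm.get_state()["tcp_pos"])
E
```

```text
time: 55.9
tcp_pos: [0.4408, -0.1768, 0.0461]
tool_rot: [0.219, 3.133, -0.002]
wrist_force: [-0.2, -0.1, -1.0]
grip_width: 0.0355
gripper_force: 30.0
time: 56.2
tcp_pos: [0.4398, -0.176, 0.0417]
tool_rot: [0.222, 3.134, -0.0]
wrist_force: [0.6, -0.3, 0.0]
grip_width: 0.0358
gripper_force: 30.0
time: 56.7
tcp_pos: [0.4379, -0.1746, 0.1105]
tool_rot: [-0.222, -3.129, -0.005]
wrist_force: [0.0, -0.3, 0.6]
grip_width: 0.0696
gripper_force: 0.0
time: 57.2
tcp_pos: [0.3913, -0.0337, 0.2121]
tool_rot: [0.225, 3.132, -0.0]
wrist_force: [0.3, 0.8, -0.1]
grip_width: 0.0704
gripper_force: 0.0
time: 57.7
tcp_pos: [0.4128, 0.1146, 0.2115]
tool_rot: [-0.217, -3.134, 0.001]
wrist_force: [0.6, 0.2, 0.2]
grip_width: 0.0697
gripper_force: 0.0
before cab [(454.3, -178.9, 45, 32, -8.1, [355.0, 253.0])]
now cab [(454.0, -179.7, 45, 34, -7.9, [356.0, 253.0])]
s16 [263.52777778 176.67777778] 180 [0.41314359 0.11279978 0.21157666]
```

The car is back within about 1 mm and 0.2° of its start pose, and the rod is home. Handing in.

```bash
python3 -c "
from bench import arm
print(arm.job_done())"
```

```text
the job is handed in; nothing more can be done
None
```

The job is handed in: all three tiles are stacked picture side up in the tray, and the launcher was held on the yellow band for 2.5 s, then guided home in the grip rather than let snap; I bumped the car about 12 mm while carrying a tile and put it back within about 1 mm of where it stood.

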